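Load the utensil dryer at the coffee corner

ROBOT

A 6-joint arm with a two-finger parallel gripper is mounted at the origin on the work surface. World frame = base frame: x ahead of the robot, y to its left, z up, the work surface at z = 0. Lengths are in mm, angles in degrees, forces in N, time in s.
With the tool pointing down it reaches from about 400 to 925 mm from the base axis. Payload 12.5 kg.
Tool frame: the origin (TCP) lies on the centre line of the jaws, within the pads' length; the fingertips stand 14 mm ahead of it and the grasp point (between the pads) lies 5 mm behind it; z points along the fingers, y is the line along which they close (so a half turn about z gives the same grasp; the last joint's range is limited). The gripper opens to 95 mm and grips with 3 to 60 N. Pads are 20 mm wide; open, the fingers measure 119 mm over their backs; the gripper's body (75 mm by 180 mm) begins 59 mm behind the grasp point.
Start: joints at [58.751, 28.126, 89.318, -0, 62.55, -6.05], TCP at [266.087, 565.551, 188.961] pointing down, gripper open.
Joint ranges: [-177.58, 177.58], [-47.91, 125.51], [2.72, 160], [-65.01, 245.01], [3.68, 167.84], [-153.87, 153.87]. Speed limits (degrees/s): [127.2, 127.2, 159.86, 180, 180, 180].

INTERFACE

Orientations are given as a 3x3 rotation matrix whose columns are the frame's x, y, z axes.
In Python, from bench import manip, vision gives the robot as it stands.
- The arm moves only by the tool servo_tool, never from a script. Its argument "steps" is a list of rows, each a list of 7 numbers: the shift along the tool's x, y, z in units of 50 mm (1.0 is 50 mm), then the turn, a rotation vector about the tool's x, y, z in units of 5 degrees (1.0 is 5 degrees), then the finger opening in mm, from 0 to 95.1. A call has 1 to 5 rows; each row shifts and turns the commanded pose from where the row before left it, along the tool's axes as they then stand; what a row does not reach is not made up. A row lasts 1/10 s, in which the tool goes at most 50 mm and 8.59 degrees, less where a joint would pass 70% of its speed; a pose out of reach is approached as far as the arm can. A call is refused whole if a number of a shift passes 1 or a number of a turn 1, either way. A call with a gripper value outside its range is refused whole. The fingers move at their own pace and stop on an object; the grip force is fixed at half the most. Time passes only in rows, so rows that do not move let the fingers close. It gives the time, the measured TCP pose, the force, the opening and the grip force at its end, in the units of the state.
- manip.state(): the state, without advancing time (a new reading comes with each control period).
- vision.get_image(name): name is "scene" or "top" or "wrist"; returns a dict with "image" (384x512x3 uint8, red, green, blue), "fovy" (degrees; the focal length in pixels is half the picture's height over the tangent of half this angle, whatever the lens; pixels are square), "cx", "cy" (the principal point, pixels), "dist_coeffs" ([k1, k2, p1, p2, k3] as OpenCV has them; the pictures are not rectified), "world_to_cam" (4x4, takes a point from world to camera coordinates); the wrist camera has in their place "tool_from_camera" (4x4, takes a point from camera to tool coordinates, whose origin is the TCP and whose axes are the flange's). Camera axes: x right, y up, looking along -z (the intrinsics and any distortion apply to the point x, -y, -z); pixel columns grow to the right and rows downward; lengths in mm; the calibration is good to about 2 mm. A picture is of the moment at which its call begins: read the wrist's pose just before it. There is no depth.
- manip.job_done(): hands the job in; it is judged then, once.
The state is a dict: "t": time; "q": joint angles; "qvel": joint speeds; "tau": joint torques, N m; "eef_pos": TCP position; "tool_rot": TCP orientation; "wrist_force": force on the tool from outside, world axes, zero at the start; "moment": the same for the moment, N m; "width": finger opening in mm; "grasp_force": force on a finger pad.
Only numpy, scipy, OpenCV 4.12 (cv2) and the standard library are available. Lean on these libraries where they do the work, as an engineer would, in place of code of your own. Each camera call takes 0.05 s, during which the arm holds its last target. There are 200 camera calls.

TASK

Load the washed coffee things for drying. First turn the drying tray's dial back (anticlockwise) until its pointer stands at the off dot; then push the eye of each standing coffee measure through the sprung gate of a snap hook so that it hangs inside with the gate shut, and press each brush on the mat fully home into a spring clip of the tray, in any order; only when all are in, turn the dial on so that its pointer stands at the long mark. Leave the mug, the jar and the tin where they are.

Things in the scene. Friction and masses are not known exactly. Their poses are not given: they have to be found in the camera images.
- scoop_big_eye (a point): centre of the round eye in the handle of the larger steel coffee measure: a cup 50 mm across and 36 mm tall, 90 g, standing by itself, with an upright handle bent in over its middle. Eye 105 mm above the foot: ring of 8 mm wire, 26 mm hole, 42 mm outside, in an upright plane. z is up, x is the axis of the hole; may be hung either way round. None if absent
- scoop_big_grip (a point): where to grip the larger measure: middle of the dark wooden tab above the eye, 42 mm above the eye's centre and 147 mm above the foot; tab 8 mm thick along x, 20 mm wide along y, from 123 to 165 mm above the foot. None if absent
- scoop_small_eye (a point): centre of the round eye in the handle of the smaller steel coffee measure: a cup 40 mm across and 28 mm tall, 70 g, standing by itself, with an upright handle bent in over its middle. Eye 105 mm above the foot: ring of 8 mm wire, 26 mm hole, 42 mm outside, in an upright plane. z is up, x is the axis of the hole; may be hung either way round. None if absent
- scoop_small_grip (a point): where to grip the smaller measure: middle of the dark wooden tab above the eye, 42 mm above the eye's centre and 147 mm above the foot; tab 8 mm thick along x, 20 mm wide along y, from 123 to 165 mm above the foot. None if absent
- stand: fixed stand with two snap hooks side by side, 100 mm apart, pointing towards the robot (its -x). Each hook is a level closed loop of 8 mm bar, 160 mm above the counter; nothing stands above 172 mm. To hang a measure, thread its eye (hole axis along x) over a nose bar's free end and move it along +x through the gate, then let it rest on the bar. Origin under its middle
- hook0 (a point): middle of a snap hook's straight nose bar, 160 mm above the counter; x runs along the bar into the hook. Nose's free end at x = -54 mm, gate across the loop at x = -40 mm, closed end at x = +48 mm, post crossbar (24 mm tall) at x = +55 to +69 mm. The loop's other long bar is 40 mm to the -y side. Either hook may be used
- gate0 (a joint): brass gate of hook0, hinged on the other long bar, rad: 0 shut (sprung), grows as it is pushed inward to at most 1.25. The side of the eye's ring pushes it (1 to 3 N); it springs shut behind the ring once the eye's centre is past about x = 0 of the hook's point
- hook1 (a point): middle of a snap hook's straight nose bar, 160 mm above the counter; x runs along the bar into the hook. Nose's free end at x = -54 mm, gate across the loop at x = -40 mm, closed end at x = +48 mm, post crossbar (24 mm tall) at x = +55 to +69 mm. The loop's other long bar is 40 mm to the -y side. Either hook may be used
- gate1 (a joint): brass gate of hook1, hinged on the other long bar, rad: 0 shut (sprung), grows as it is pushed inward to at most 1.25. The side of the eye's ring pushes it (1 to 3 N); it springs shut behind the ring once the eye's centre is past about x = 0 of the hook's point
- brush0_mid (a point): middle of the round wooden handle (16 mm thick, 100 mm long, half-way up) of a small flat cleaning brush, all alike, 60 g; x points along the handle to the bristles (steel band 28 mm wide from x = 49 to 69 mm, bristles to 97 mm). It lies on a 3 mm mat. None if absent
- brush1_mid (a point): middle of the round wooden handle (16 mm thick, 100 mm long, half-way up) of a small flat cleaning brush, all alike, 60 g; x points along the handle to the bristles (steel band 28 mm wide from x = 49 to 69 mm, bristles to 97 mm). It lies on a 3 mm mat. None if absent
- brush2_mid (a point): middle of the round wooden handle (16 mm thick, 100 mm long, half-way up) of a small flat cleaning brush, all alike, 60 g; x points along the handle to the bristles (steel band 28 mm wide from x = 49 to 69 mm, bristles to 97 mm). It lies on a 3 mm mat. None if absent
- dryer: fixed steel drying tray, 190 mm by 290 mm, flat top 30 mm above the counter, with three spring clips in a row 60 mm apart along y and a dial at its +y end. Each clip is two pairs of sprung jaws, at 30 mm to either side of its middle along x, each 10 mm long and 62 mm high over the counter; the room between the pairs is free for fingers. Origin under its middle
- clip0 (a point): a spring clip of the tray: where the middle of a brush handle lies when fully home, 52 mm above the counter and 22 mm above the tray's top. The handle lies level along x, bristles either way. It is pressed straight down between the jaws (about 10 to 20 N) until it snaps past their lips and rests on the stops
- clip1 (a point): a spring clip of the tray: where the middle of a brush handle lies when fully home, 52 mm above the counter and 22 mm above the tray's top. The handle lies level along x, bristles either way. It is pressed straight down between the jaws (about 10 to 20 N) until it snaps past their lips and rests on the stops
- clip2 (a point): a spring clip of the tray: where the middle of a brush handle lies when fully home, 52 mm above the counter and 22 mm above the tray's top. The handle lies level along x, bristles either way. It is pressed straight down between the jaws (about 10 to 20 N) until it snaps past their lips and rests on the stops
- dial_grip (a point): on the upright axis of the black dial on the tray, 55 mm above the counter, at the height to grip its upright bar: 12 mm thick, 48 mm long, from 39 to 65 mm above the counter. The point does not turn with the dial; its axes are the tray's. A white line on one half of the bar is the pointer; at dial value 0 it points to -x
- dial (a joint): dial value, rad, grows clockwise seen from above, no stops; at value a the pointer points along (-cos a, sin a) in dial_grip's x, y. A round white dot (off) is at 0, short white marks at 0.4, 0.8 ... 4.4; the single long thick mark, in place of a short one, is at 2.0. Off is reached anticlockwise only. It stays where it is left (0.05 N m)
- mug: white mug, 80 mm across, 90 mm tall, a bystander; origin at the centre of its underside
- jar: amber storage jar, 80 mm across, 130 mm tall, a bystander; origin at the centre of its underside
- tin: low plain metal tin, 64 mm across, 50 mm tall, a bystander; origin at the centre of its underside
There are look-alikes about, which are no part of the job. Leave any green or pink look-alike of the part that bears scoop_big_eye alone.

How it is judged:
By the outcome, as a careful person would: the job done as asked, in the order asked, and still so for the second after the job is handed in, with the robot touching nothing.
Of scoop_big, scoop_small only 1 to 2 are there at a start; the rules pass over those that are not, and their reading is None.
Of brush0, brush1, brush2 only 2 to 3 are there at a start; the rules pass over those that are not, and their reading is None.
At some moment in a run one of brush0, brush1, brush2 may be knocked a few centimetres aside while the robot is not near it.
It also fails if it takes over 210 s, if anything falls off the work surface, if the arm or the gripper's body presses on something with over 40 N, if the wrist force passes 120 N, or if a joint passes its speed limit or range.

## Working session

There is one attempt and no reset: what is moved stays moved. The work goes in short steps, Python scripts to look and compute and a tool call to move; the robot and the scene stay as the last step left them, time stands still between calls to the robot, and variables do not carry over. Pictures are saved under pics/ and viewed, at most 14 in all, crops included, and the job is handed in when it is done.

Besides the shell and the picture viewer there is one more tool, called after "Call:" in YAML: its name, and indented under it one key for each argument. servo_tool: Moves the arm, as the interface text tells. Its arguments: {"type":"object","properties":{"steps":{"type":"array","items":{"type":"array","items":{"type":"number"}}}},"required":["steps"]}

```bash
ls; mkdir -p pics
cat > h.py <<'E'
import numpy as np, cv2
from bench import manip, vision
def grab(n):
    s=manip.state(); d=vision.get_image(n); d['s']=s; return d
def save(d,name,crop=None,k=1):
    im=d['image'][:,:,::-1]
    if crop: x0,y0,x1,y1=crop; im=im[y0:y1,x0:x1]
    cv2.imwrite('pics/'+name,cv2.resize(im,None,fx=k,fy=k,interpolation=cv2.INTER_CUBIC))
def cal(d):
    f=192/np.tan(np.radians(d['fovy'])/2)
    K=np.array([[f,0,d['cx']],[0,f,d['cy']],[0,0,1.]])
    if 'world_to_cam' in d: T=np.linalg.inv(np.array(d['world_to_cam']))
    else:
        W=np.eye(4); W[:3,:3]=d['s']['tool_rot']; W[:3,3]=d['s']['eef_pos']; T=W@np.array(d['tool_from_camera'])
    return K,np.array(d['dist_coeffs'],float),T
def ray(d,uv):
    K,D,T=cal(d); p=cv2.undistortPoints(np.array([[uv]],float),K,D)[0,0]
    return T[:3,3],T[:3,:3]@np.array([p[0],-p[1],-1])
def atz(d,uv,z):
    o,r=ray(d,uv); return o+r*(z-o[2])/r[2]
def proj(d,P):
    K,D,T=cal(d); c=(np.linalg.inv(T)@np.append(P,1))[:3]*[1,-1,-1]
    return cv2.projectPoints(c.reshape(1,3),np.zeros(3),np.zeros(3),K,D)[0].ravel()
def tri(dus):
    A=0;b=0
    for d,uv in dus:
        o,r=ray(d,uv); r=r/np.linalg.norm(r); M=np.eye(3)-np.outer(r,r); A=A+M;b=b+M@o
    return np.linalg.solve(A,b)
E
python3 - <<'E'
from h import *
import pickle
D={}
for n in ('scene','top'):
    d=grab(n); D[n]=d; save(d,n+'0.png',k=1.5)
    print(n,cal(d)[2][:3,3].round(),d['fovy'])
pickle.dump(D,open('D0.pkl','wb'))
print(manip.state())
E
```

```text
pics
scene [1339.  583.  828.] 42.26220978010277
top [ 314.   -7. 1153.] 50.177589854889476
{'t': 0.1, 'q': array([ 5.87517390e+01,  2.81585462e+01,  8.93457685e+01, -2.34333149e-03,
        6.25483454e+01, -6.05115983e+00]), 'qvel': array([ 0.05628431, -0.04929903, -0.07009756,  0.07229842,  0.0024704 ,
       -0.03361454]), 'tau': array([ 1.63714940e-03, -6.13630629e+01, -2.58603412e+01,  6.92889467e-02,
        4.70624655e-02, -8.24103768e-05]), 'eef_pos': array([265.96097289, 565.33609846, 188.44867738]), 'tool_rot': array([[-9.04856613e-01,  4.25716232e-01, -4.45747941e-04],
       [ 4.25716461e-01,  9.04856258e-01, -8.04584160e-04],
       [ 6.08132765e-05, -9.17795535e-04, -9.99999577e-01]]), 'wrist_force': array([ 0.44695034,  0.32073682, -0.12635525]), 'moment': array([-0.0432223 ,  0.04758526, -0.00092735]), 'grasp_force': 0.0, 'width': 94.88165417428506}
```

View pics/scene0.png

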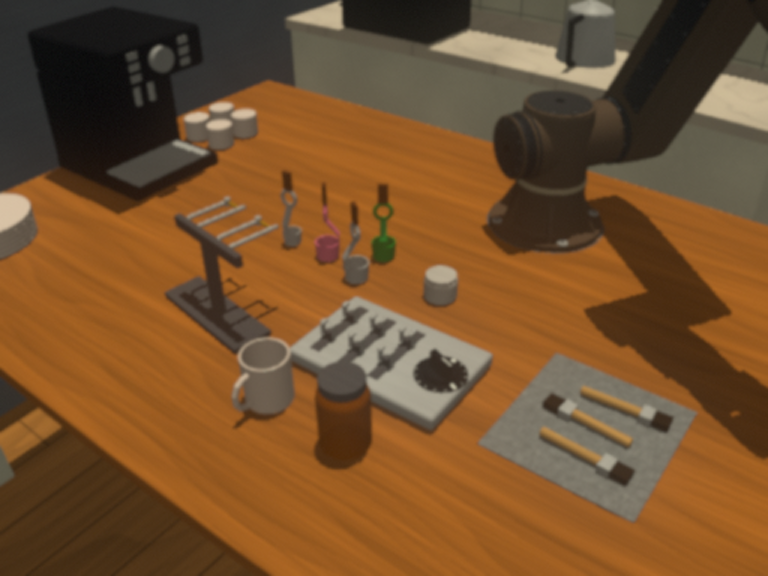

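View pics/top0.png

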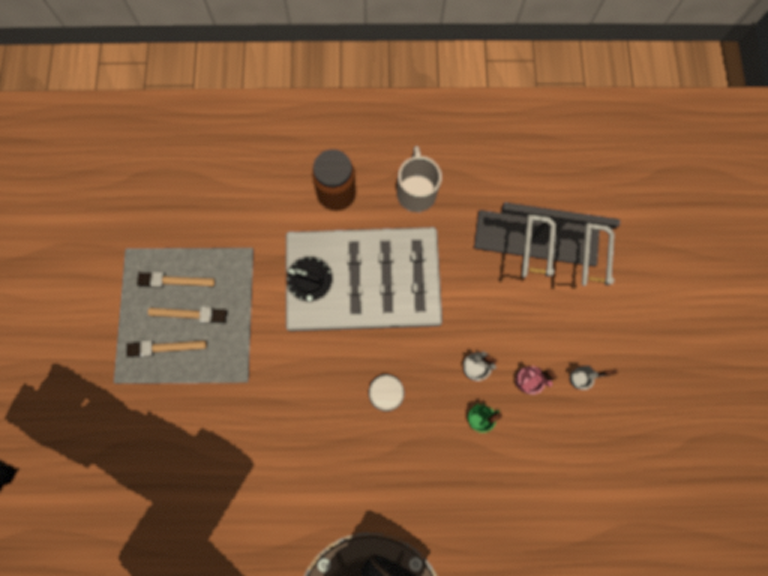

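Two scene views show: in the top view (×1.5), steel measures at (478,367) and (582,378); look-alikes are pink at (532,380) and green at (480,418). There are three brushes on the mat, near (188,281), (175,313) and (180,347). The dial is at (309,279) and the hooks' free ends are at (525,275) and (588,282). Next, a close crop.

Run:
```python
from h import *
import pickle
D=pickle.load(open('D0.pkl','rb'))
t=D['top']['image'][:,:,::-1]; s=D['scene']['image'][:,:,::-1]
R=lambda im,x0,y0,x1,y1,k:cv2.resize(im[y0:y1,x0:x1],None,fx=k,fy=k,interpolation=cv2.INTER_CUBIC)
C=np.zeros((600,800,3),np.uint8)
def put(i,x,y): C[y:y+i.shape[0],x:x+i.shape[1]]=i
put(R(t,305,130,417,280,4)[:600],0,0)     # 448 x 600
put(R(s,180,110,268,190,4),448,0)  # 352 x320
put(R(t,185,150,255,220,4),448,320) #280x280
cv2.imwrite('pics/c1.png',C)
```

```text
(no output)
```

View pics/c1.png

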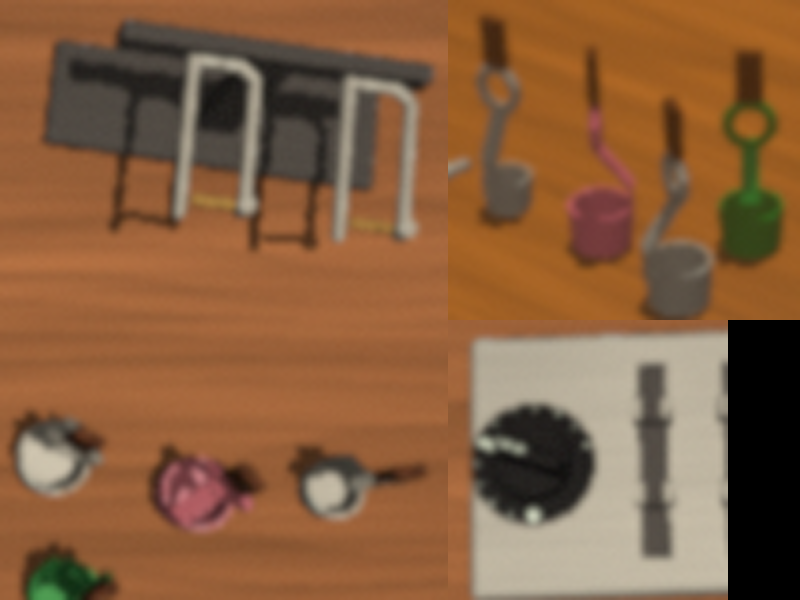

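The crop confirms both steel measures; pink and green are the look-alikes. Each nose is the left bar, and the dial pointer is near the long mark, with the off dot towards −x.

Run:
```python
from h import *
import pickle
D=pickle.load(open('D0.pkl','rb')); T=D['top'];S=D['scene']
a=lambda x,y:(305+x/4-.4,130+y/4-.4)
b=lambda x,y:(185+(x-448)/4-.4,150+(y-320)/4-.4)
c=lambda x,y:(x/1.5-.2,y/1.5-.2)
e=lambda x,y:(180+(x-448)/4-.4,110+y/4-.4)
P=lambda n,uv,z:print(n,atz(T,uv,z).round(1))
for n,x in dict(n0a=(180,217),n0b=(195,60),o0a=(248,207),n1a=(338,240),n1b=(350,82),o1a=(404,232)).items(): P(n,a(*x),160)
for n,x in dict(dial=(533,465),).items(): P(n,b(*x),42)
P('dot',b(533,513),39);P('mark',b(486,443),39);P('ptrin',b(525,452),65);P('ptrout',b(500,444),65)
for x in [(286,232),(437,228),(441,325),(288,329)]: P('tray',c(*x),30)
for x in [(163,280),(214,283),(200,315),(148,312),(152,347),(206,345)]: P('br',c(*x),11)
for x in [(353,277),(386,277),(418,275)]: P('clip',c(*x),40)
for n,x in dict(small_g=((405,471),(492,43)),big_g=((88,437),(673,130))).items(): print(n,tri([(T,a(*x[0])),(S,e(*x[1]))]).round(1))
P('cupbig',a(50,458),36);P('cupsm',a(330,490),28)
for x in [(333,195),(418,190),(386,392)]:P('by',c(*x),20)
w=grab('wrist');print(np.array(w['tool_from_camera']).round(2),w['fovy'],w['dist_coeffs'],w['cx'],w['cy'])
```

```text
n0a [ 551.3 -261.1  160. ]
n0b [ 654.4 -277.6  160. ]
o0a [ 557.4 -304.3  160. ]
n1a [ 535.8 -359.2  160. ]
n1b [ 639. -376.  160.]
o1a [ 540.5 -401.2  160. ]
dial [577.  109.9  42. ]
dot [543.5 109.7  39. ]
mark [593.8 143.4  39. ]
ptrin [580.7 113.1  65. ]
ptrout [586.5 130.3  65. ]
tray [672.6 156.8  30. ]
tray [ 678.4 -132.1   30. ]
tray [ 490.8 -133.5   30. ]
tray [485.7 148.5  30. ]
br [584.8 392.2  11. ]
br [578.1 294.3  11. ]
br [516.5 317.5  11. ]
br [522.9 416.3  11. ]
br [456.7 403.8  11. ]
br [459.7 303.2  11. ]
clip [580.8  28.5  40. ]
clip [580.3 -32.9  40. ]
clip [583.6 -92.6  40. ]
small_g [ 393.2 -393.   144.2]
big_g [ 416.  -198.7  144.1]
cupbig [ 413.6 -193.6   36. ]
cupsm [ 390.6 -385.4   28. ]
by [750.9  68.2  20. ]
by [760.1 -98.5  20. ]
by [370.4 -30.6  20. ]
[[-0.0000e+00  9.6000e-01  2.7000e-01  7.5380e+01]
 [ 1.0000e+00  0.0000e+00 -0.0000e+00 -6.0000e-02]
 [-0.0000e+00  2.7000e-01 -9.6000e-01 -1.9496e+02]
 [ 0.0000e+00  0.0000e+00  0.0000e+00  1.0000e+00]] 60.39318338519236 [-0.0697784  0.         0.         0.         0.       ] 251.06061376781332 190.3798328574649
```

Call:
servo_tool:
  steps:
    - [0, 0, 0, 0, 0, 1, 95]
    - [0, 0, 0, 0, 0, 1, 95]
    - [0, 0, 0, 0, 0, 1, 95]
    - [0, 0, 0, 0, 0, 1, 95]
    - [0, 0, 0, 0, 0, 1, 95]

```text
t: 0.65
eef_pos: [266.0, 565.4, 188.7]
tool_rot: [[-0.637, 0.771, -0.0], [0.771, 0.637, -0.0], [-0.0, -0.0, -1.0]]
wrist_force: [-0.8, 0.5, -0.4]
width: 94.9
grasp_force: 0.0
```

Call:
servo_tool:
  steps:
    - [0, 0, 0, 0, 0, 1, 95]
    - [0, 0, 0, 0, 0, 1, 95]
    - [0, 0, 0, 0, 0, 1, 95]
    - [0, 0, 0, 0, 0, 1, 95]
    - [0, 0, 0, 0, 0, 1, 95]

```text
t: 1.15
eef_pos: [266.0, 565.4, 188.7]
tool_rot: [[-0.252, 0.968, -0.0], [0.968, 0.252, -0.0], [-0.0, -0.0, -1.0]]
wrist_force: [-0.3, -0.2, 0.2]
width: 95.4
grasp_force: 0.0
```

Call:
servo_tool:
  steps:
    - [0, 0, 0, 0, 0, 1, 95]
    - [0, 0, 0, 0, 0, 1, 95]
    - [0, 0, 0, 0, 0, 1, 95]
    - [0, 0, 0, 0, 0, 1, 95]
    - [0, 0, 0, 0, 0, 1, 95]

```text
t: 1.65
eef_pos: [266.0, 565.4, 188.7]
tool_rot: [[0.181, 0.984, -0.0], [0.984, -0.181, -0.0], [-0.0, -0.0, -1.0]]
wrist_force: [0.3, -0.6, -0.2]
width: 94.8
grasp_force: 0.0
```

Call:
servo_tool:
  steps:
    - [0, 0, 0, 0, 0, 1, 95]
    - [0, 0, 0, 0, 0, 0.76, 95]
    - [-0.55, 0.74, 0.06, 0, 0, 0, 95]
    - [-0.55, 0.74, 0.06, 0, 0, 0, 95]
    - [-0.55, 0.74, 0.06, 0, 0, 0, 95]

```text
t: 2.15
eef_pos: [344.5, 450.1, 179.6]
tool_rot: [[0.325, 0.946, -0.0], [0.946, -0.325, -0.0], [-0.0, -0.0, -1.0]]
wrist_force: [0.9, 0.5, -0.2]
width: 94.9
grasp_force: 0.0
```

Call:
servo_tool:
  steps:
    - [-0.55, 0.74, 0.06, 0, 0, 0, 95]
    - [-0.55, 0.74, 0.06, 0, 0, 0, 95]
    - [-0.55, 0.74, 0.06, 0, 0, 0, 95]
    - [-0.55, 0.74, 0.06, 0, 0, 0, 95]
    - [-0.55, 0.74, 0.06, 0, 0, 0, 95]

```text
t: 2.65
eef_pos: [475.1, 259.5, 164.8]
tool_rot: [[0.325, 0.946, -0.0], [0.946, -0.325, 0.0], [0.0, -0.0, -1.0]]
wrist_force: [0.3, 0.5, 0.7]
width: 95.3
grasp_force: 0.0
```

Call:
servo_tool:
  steps:
    - [-0.55, 0.74, 0.06, 0, 0, 0, 95]
    - [-0.55, 0.74, 0.06, 0, 0, 0, 95]
    - [-0.55, 0.74, 0.06, 0, 0, 0, 95]
    - [-0.55, 0.74, 0.06, 0, 0, 0, 95]
    - [0, 0, 0, 0, 0, 0, 95]

```text
t: 3.15
eef_pos: [580.8, 104.8, 152.1]
tool_rot: [[0.33, 0.944, 0.0], [0.944, -0.33, -0.001], [-0.0, 0.0, -1.0]]
wrist_force: [-0.2, 0.4, 0.2]
width: 95.2
grasp_force: 0.0
```

Works well. Wrist look at the dial.

```bash
cat >> h.py <<'E'
def plan(p,h=None,z=None):
    "print turn about tool z (units of 5deg) and then shift in tool axes (units of 50mm) to reach p with tool-x heading h"
    s=manip.state(); R=s['tool_rot']; h0=np.degrees(np.arctan2(R[1,0],R[0,0]))
    if h is None: h=h0
    d=(h0-h+180)%360-180; r=np.radians(h); c,q=np.cos(r),np.sin(r)
    v=np.array([[c,q,0],[q,-c,0],[0,0,-1]])@(np.array(p)-s['eef_pos'])
    print('turn %.2f'%(d/5),'shift',(v/50).round(3),'h0 %.1f q6 %.0f'%(h0,s['q'][5]),'tilt',R[:2,2].round(4))
E
python3 - <<'E'
from h import *
import pickle
d=grab('wrist'); save(d,'w1.png',k=1.5); pickle.dump(d,open('w1.pkl','wb'))
for p in [(577,110,65),(543.5,109.7,39)]: print(proj(d,p)*1.5)
E
```

```text
[367.43951924 274.56723829]
[319.37570018 281.65032719]
```

View pics/w1.png

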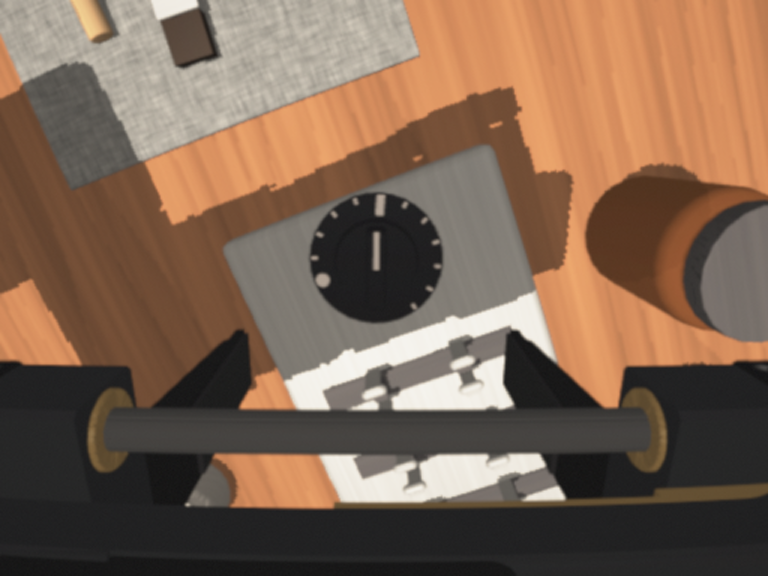

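The dial disc is centred at (376,257), the pointer runs from (376,232) to (376,269), the long mark is at (380,205) and the dot at (322,280).

Run:
```python
from h import *
import pickle
d=pickle.load(open('w1.pkl','rb'))
c=lambda x,y:(x/1.5-.2,y/1.5-.2)
C=atz(d,c(376,257),38)
for n,x,z in [('disc',(376,257),38),('dot',(322,280),38),('mark',(380,205),38),('p1',(376,232),65),('p2',(376,269),65),('tc1',(226,245),30),('tc2',(490,146),30)]:
    p=atz(d,c(*x),z); v=p-C; print(n,p.round(1),'head %.1f r %.1f'%(np.degrees(np.arctan2(v[1],v[0])),np.hypot(v[0],v[1])))
```

```text
disc [583.2 113.   38. ] head 0.0 r 0.0
dot [545.2 110.2  38. ] head -175.8 r 38.1
mark [596.4 143.4  38. ] head 66.4 r 33.1
p1 [590.  132.4  65. ] head 70.6 r 20.5
p2 [582.8 111.7  65. ] head -107.7 r 1.3
tc1 [492.6 151.5  30. ] head 157.0 r 98.4
tc2 [672.8 154.7  30. ] head 24.9 r 98.9
```

Call:
servo_tool:
  steps:
    - [0.16, -0.01, 0, 0, 0, 0, 40]
    - [0, 0, 0.6, 0, 0, 0, 40]
    - [0, 0, 0.7, 0, 0, 0, 40]
    - [0, 0, 0.4, 0, 0, 0, 40]
    - [0, 0, 0.22, 0, 0, 0, 40]

```text
t: 3.7
eef_pos: [579.4, 118.5, 55.5]
tool_rot: [[0.324, 0.946, -0.002], [0.946, -0.324, 0.0], [-0.001, -0.002, -1.0]]
wrist_force: [-0.1, -0.0, -0.1]
width: 60.3
grasp_force: 0.0
```

Call:
servo_tool:
  steps:
    - [0, 0, 0, 0, 0, 0, 30]
    - [0, 0, 0, 0, 0, 0, 20]
    - [0, 0, 0, 0, 0, 0, 14]
    - [0, 0, 0, 0, 0, 0, 8]
    - [0, 0, 0, 0, 0, 0, 8]

```text
t: 4.2
eef_pos: [580.9, 116.7, 57.7]
tool_rot: [[0.326, 0.945, 0.001], [0.945, -0.326, 0.0], [0.001, 0.001, -1.0]]
wrist_force: [0.6, -0.2, -0.8]
width: 20.2
grasp_force: 0.0
```

Call:
servo_tool:
  steps:
    - [-0.07, 0.07, 0.03, 0, 0, 0, 20]
    - [0, 0, 0, 0, 0, 0, 16]
    - [0, 0, 0, 0, 0, 0, 10]
    - [0, 0, 0, 0, 0, 0, 5]
    - [0, 0, 0, 0, 0, 0, 5]

```text
t: 4.7
eef_pos: [582.7, 112.3, 55.4]
tool_rot: [[0.326, 0.945, -0.0], [0.945, -0.326, 0.0], [0.0, -0.0, -1.0]]
wrist_force: [-0.3, -0.2, 0.7]
width: 5.6
grasp_force: 0.0
```

Call:
servo_tool:
  steps:
    - [0, 0, 0, 0, 0, 0, 5]
    - [0, 0, 0, 0, 0, 0, 5]
    - [0, 0, 0, 0, 0, 0, 5]

```text
t: 5.0
eef_pos: [582.8, 112.3, 55.4]
tool_rot: [[0.325, 0.946, 0.0], [0.946, -0.325, 0.0], [0.0, 0.0, -1.0]]
wrist_force: [0.6, 0.2, 1.1]
width: 4.9
grasp_force: 0.0
```

Run:
```python
from h import *
d=grab('wrist'); t=grab('scene')
a=cv2.resize(d['image'],None,fx=.8,fy=.8)
b=cv2.resize(t['image'][180:310,160:360],None,fx=4,fy=4)[:,:,:][:300,:]
b=cv2.resize(t['image'][200:290,220:340],(400,300),interpolation=cv2.INTER_CUBIC)
C=np.zeros((310,810,3),np.uint8)[:, :800]; C[:307,:400]=a[:307,5:405]; C[:300,400:]=b
cv2.imwrite('pics/w2.png',C[:,:,::-1]); print(proj(d,(583,112.5,65)),manip.state()['width'],manip.state()['eef_pos'])
```

```text
[251.22384882 228.04258034] 5.269023096411853 [582.77618871 112.30452066  55.44590879]
```

View pics/w2.png

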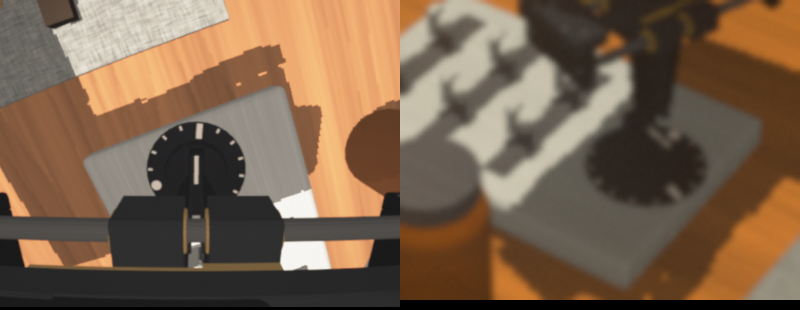

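The disc seems centred under the tool at (196,171), but the fingers' position relative to the bar is unclear. I'll enlarge.

Run:
```python
from h import *
d=grab('wrist'); t=grab('scene')
a=cv2.resize(d['image'][140:340,180:320],None,fx=3,fy=3,interpolation=cv2.INTER_CUBIC)
b=cv2.resize(t['image'][200:280,265:330],None,fx=5.5,fy=5.5,interpolation=cv2.INTER_CUBIC)
a=np.clip(a.astype(float)*2.2,0,255);b=np.clip(b.astype(float)*2.2,0,255)
C=np.zeros((600,780,3)); C[:600,:420]=a; C[:440,422:422+357]=b[:440,:357]
cv2.imwrite('pics/w3.png',C[:,:,::-1])
```

```text
[ WARN:0@0.806] global loadsave.cpp:1063 imwrite_ Unsupported depth image for selected encoder is fallbacked to CV_8U.
```

View pics/w3.png

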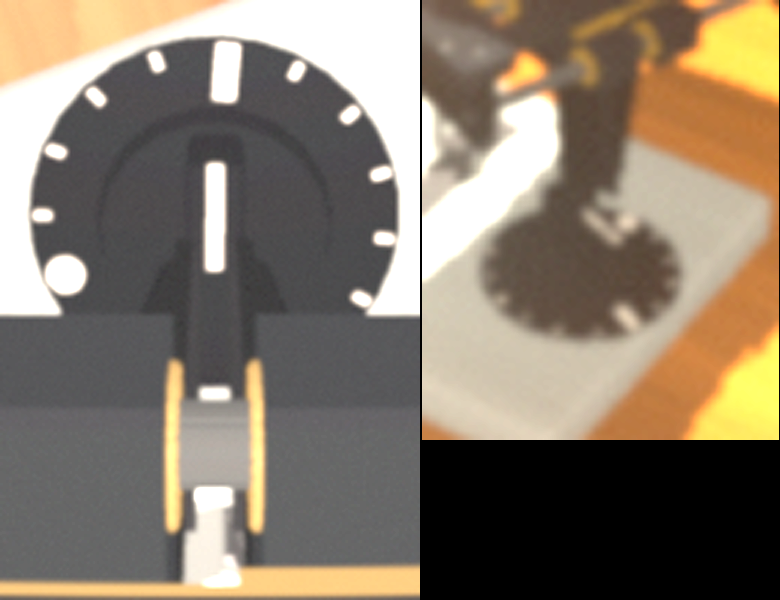

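Call:
servo_tool:
  steps:
    - [0, 0, 0, 0, 0, 0, 0]
    - [0, 0, 0, 0, 0, 0, 0]
    - [0, 0, 0, 0, 0, 0, 0]
    - [0, 0, 0, 0, 0, 0, 0]
    - [0, 0, 0, 0, 0, 0, 0]

```text
t: 5.7
eef_pos: [582.8, 112.3, 55.4]
tool_rot: [[0.326, 0.946, 0.0], [0.946, -0.326, 0.0], [0.0, 0.0, -1.0]]
wrist_force: [0.6, 0.1, 0.7]
width: 0.6
grasp_force: 0.0
```

Nothing between the fingers: from the apparent fingertip gap in the pictures, the tips seem some 35 mm higher than I figured. I'll go down cautiously with force checks.

Call:
servo_tool:
  steps:
    - [0, 0, 0, 0, 0, 0, 30]
    - [0, 0, 0, 0, 0, 0, 30]
    - [0, 0, 0, 0, 0, 0, 30]
    - [0, 0, 0.04, 0, 0, 0, 30]
    - [0, 0, 0.04, 0, 0, 0, 30]

```text
t: 6.2
eef_pos: [582.8, 112.3, 51.3]
tool_rot: [[0.325, 0.946, 0.0], [0.946, -0.325, 0.0], [0.0, 0.0, -1.0]]
wrist_force: [-0.2, -0.9, 0.3]
width: 29.2
grasp_force: 0.0
```

Call:
servo_tool:
  steps:
    - [0, 0, 0.05, 0, 0, 0, 30]
    - [0, 0, 0.05, 0, 0, 0, 30]
    - [0, 0, 0, 0, 0, 0, 30]

```text
t: 6.5
eef_pos: [582.6, 112.3, 46.0]
tool_rot: [[0.326, 0.946, -0.001], [0.946, -0.326, 0.0], [-0.0, -0.001, -1.0]]
wrist_force: [1.3, -0.2, 0.4]
width: 29.8
grasp_force: 0.0
```

Call:
servo_tool:
  steps:
    - [0, 0, 0.05, 0, 0, 0, 30]
    - [0, 0, 0.05, 0, 0, 0, 30]
    - [0, 0, 0, 0, 0, 0, 30]

```text
t: 6.8
eef_pos: [582.6, 112.2, 41.1]
tool_rot: [[0.326, 0.946, -0.0], [0.946, -0.326, 0.0], [-0.0, -0.0, -1.0]]
wrist_force: [-0.1, 0.2, 0.1]
width: 29.9
grasp_force: 0.0
```

Call:
servo_tool:
  steps:
    - [0, 0, 0, 0, 0, 0, 5]
    - [0, 0, 0, 0, 0, 0, 0]
    - [0, 0, 0, 0, 0, 0, 0]
    - [0, 0, 0, 0, 0, 0, 0]
    - [0, 0, 0, 0, 0, 0, 0]

```text
t: 7.3
eef_pos: [582.8, 112.3, 41.5]
tool_rot: [[0.326, 0.946, 0.0], [0.946, -0.326, 0.0], [0.0, 0.0, -1.0]]
wrist_force: [0.2, -0.5, -0.2]
width: 0.9
grasp_force: 0.0
```

Call:
servo_tool:
  steps:
    - [0, 0, 0, 0, 0, 0, 30]
    - [0, 0, 0, 0, 0, 0, 30]
    - [0, 0, 0.05, 0, 0, 0, 30]
    - [0, 0, 0.05, 0, 0, 0, 30]
    - [0, 0, 0, 0, 0, 0, 30]

```text
t: 7.8
eef_pos: [582.6, 112.3, 36.0]
tool_rot: [[0.326, 0.946, -0.001], [0.946, -0.326, 0.0], [-0.0, -0.001, -1.0]]
wrist_force: [-0.5, -1.2, -0.4]
width: 29.3
grasp_force: 0.0
```

Call:
servo_tool:
  steps:
    - [0, 0, 0.05, 0, 0, 0, 30]
    - [0, 0, 0.05, 0, 0, 0, 30]
    - [0, 0, 0, 0, 0, 0, 30]

```text
t: 8.1
eef_pos: [582.6, 112.3, 31.0]
tool_rot: [[0.325, 0.946, -0.001], [0.946, -0.325, 0.0], [-0.0, -0.001, -1.0]]
wrist_force: [0.0, 0.0, -0.6]
width: 30.0
grasp_force: 0.0
```

Call:
servo_tool:
  steps:
    - [0, 0, 0, 0, 0, 0, 5]
    - [0, 0, 0, 0, 0, 0, 0]
    - [0, 0, 0, 0, 0, 0, 0]
    - [0, 0, 0, 0, 0, 0, 0]
    - [0, 0, 0, 0, 0, 0, 0]

```text
t: 8.6
eef_pos: [582.8, 112.3, 31.5]
tool_rot: [[0.326, 0.946, 0.0], [0.946, -0.326, 0.0], [0.0, 0.0, -1.0]]
wrist_force: [1.0, -0.5, 1.2]
width: 11.7
grasp_force: 30.0
```

Now the bar is gripped. The fingertips really stand about 25 mm above the reported TCP height (rather than 14 below). I'll get a deeper grip, then turn.

Call:
servo_tool:
  steps:
    - [0, 0, 0, 0, 0, 0, 28]
    - [0, 0, 0, 0, 0, 0, 28]
    - [0, 0, 0.05, 0, 0, 0, 28]
    - [0, 0, 0.05, 0, 0, 0, 28]
    - [0, 0, 0.05, 0, 0, 0, 28]

```text
t: 9.1
eef_pos: [582.7, 112.3, 23.6]
tool_rot: [[0.326, 0.946, -0.0], [0.946, -0.326, 0.0], [0.0, -0.0, -1.0]]
wrist_force: [-0.4, -0.5, 0.4]
width: 27.8
grasp_force: 0.0
```

Call:
servo_tool:
  steps:
    - [0, 0, 0.05, 0, 0, 0, 28]
    - [0, 0, 0, 0, 0, 0, 5]
    - [0, 0, 0, 0, 0, 0, 5]
    - [0, 0, 0, 0, 0, 0, 5]
    - [0, 0, 0, 0, 0, 0, 5]

```text
t: 9.6
eef_pos: [582.8, 112.3, 21.5]
tool_rot: [[0.326, 0.946, 0.0], [0.946, -0.326, 0.0], [0.0, 0.0, -1.0]]
wrist_force: [0.2, -0.3, -0.8]
width: 11.4
grasp_force: 30.0
```

Call:
servo_tool:
  steps:
    - [0, 0, 0, 0, 0, -1, 5]
    - [0, 0, 0, 0, 0, -1, 5]
    - [0, 0, 0, 0, 0, -1, 5]
    - [0, 0, 0, 0, 0, -1, 5]
    - [0, 0, 0, 0, 0, -1, 5]

```text
t: 10.1
eef_pos: [581.7, 112.4, 21.4]
tool_rot: [[-0.108, 0.994, -0.002], [0.994, 0.108, 0.0], [0.0, -0.002, -1.0]]
wrist_force: [-5.4, 1.1, 3.6]
width: 12.2
grasp_force: 30.0
```

Call:
servo_tool:
  steps:
    - [0, 0, 0, 0, 0, -1, 5]
    - [0, 0, 0, 0, 0, -1, 5]
    - [0, 0, 0, 0, 0, -1, 5]
    - [0, 0, 0, 0, 0, -1, 5]
    - [0, 0, 0, 0, 0, -1, 5]

```text
t: 10.6
eef_pos: [580.6, 112.1, 21.4]
tool_rot: [[-0.518, 0.855, -0.005], [0.855, 0.518, -0.0], [0.002, -0.004, -1.0]]
wrist_force: [-10.0, -2.2, 6.1]
width: 11.8
grasp_force: 30.0
```

Call:
servo_tool:
  steps:
    - [0, 0, 0, 0, 0, -1, 5]
    - [0, 0, 0, 0, 0, -1, 5]
    - [0, 0, 0, 0, 0, -1, 5]
    - [0, 0, 0, 0, 0, -1, 5]
    - [0, 0, 0, 0, 0, -1, 5]

```text
t: 11.1
eef_pos: [579.8, 111.3, 21.4]
tool_rot: [[-0.831, 0.556, -0.006], [0.556, 0.831, -0.001], [0.005, -0.005, -1.0]]
wrist_force: [-11.7, -8.6, 8.6]
width: 11.8
grasp_force: 30.0
```

Call:
servo_tool:
  steps:
    - [0, 0, 0, 0, 0, -1, 5]
    - [0, 0, 0, 0, 0, -1, 5]
    - [0, 0, 0, 0, 0, -1, 5]
    - [0, 0, 0, 0, 0, -1, 5]
    - [0, 0, 0, 0, 0, -1, 5]

```text
t: 11.6
eef_pos: [579.4, 110.4, 21.4]
tool_rot: [[-0.988, 0.152, -0.007], [0.152, 0.988, -0.003], [0.007, -0.004, -1.0]]
wrist_force: [-14.7, -15.8, 11.6]
width: 12.1
grasp_force: 30.0
```

Call:
servo_tool:
  steps:
    - [0, 0, 0, 0, 0, -1, 5]
    - [0, 0, 0, 0, 0, -1, 5]
    - [0, 0, 0, 0, 0, 0, 5]
    - [0, 0, 0, 0, 0, 0, 5]
    - [0, 0, 0, 0, 0, 0, 5]

```text
t: 12.1
eef_pos: [579.3, 110.0, 21.4]
tool_rot: [[-1.0, -0.018, -0.008], [-0.018, 1.0, -0.003], [0.008, -0.003, -1.0]]
wrist_force: [-15.4, -17.5, 11.2]
width: 11.9
grasp_force: 30.0
```

Call:
servo_tool:
  steps:
    - [0, 0, 0, 0, 0, 0, 28]
    - [0, 0, 0, 0, 0, 0, 28]
    - [0, 0, -0.8, 0, 0, 0, 40]
    - [0, 0, -1, 0, 0, 0, 60]
    - [0, 0, -0.8, 0, 0, 0, 90]

```text
t: 12.6
eef_pos: [583.1, 112.6, 153.8]
tool_rot: [[-1.0, -0.018, 0.001], [-0.018, 1.0, 0.0], [-0.001, 0.0, -1.0]]
wrist_force: [1.1, 0.1, -0.3]
width: 46.2
grasp_force: 0.0
```

Call:
servo_tool:
  steps:
    - [0, -0.8, 0, 0, 0, 0, 95]
    - [0, -0.8, 0, 0, 0, 0, 95]
    - [0, 0, 0, 0, 0, 0, 95]
    - [0, 0, 0, 0, 0, 0, 95]

```text
t: 13.0
eef_pos: [584.4, 31.9, 151.6]
tool_rot: [[-1.0, -0.016, 0.001], [-0.016, 1.0, 0.0], [-0.001, 0.0, -1.0]]
wrist_force: [-0.1, 0.9, 0.6]
width: 78.5
grasp_force: 0.0
```

Run:
```python
from h import *
import pickle
d=grab('wrist'); save(d,'w4.png',k=1.5); pickle.dump(d,open('w4.pkl','wb'))
print(d['s']['eef_pos'].round(1),d['s']['wrist_force'].round(1),d['s']['tool_rot'].round(3))
```

```text
[584.4  31.9 151.6] [-0.1  0.9  0.6] [[-1.    -0.016  0.001]
 [-0.016  1.     0.   ]
 [-0.001  0.    -1.   ]]
```

View pics/w4.png

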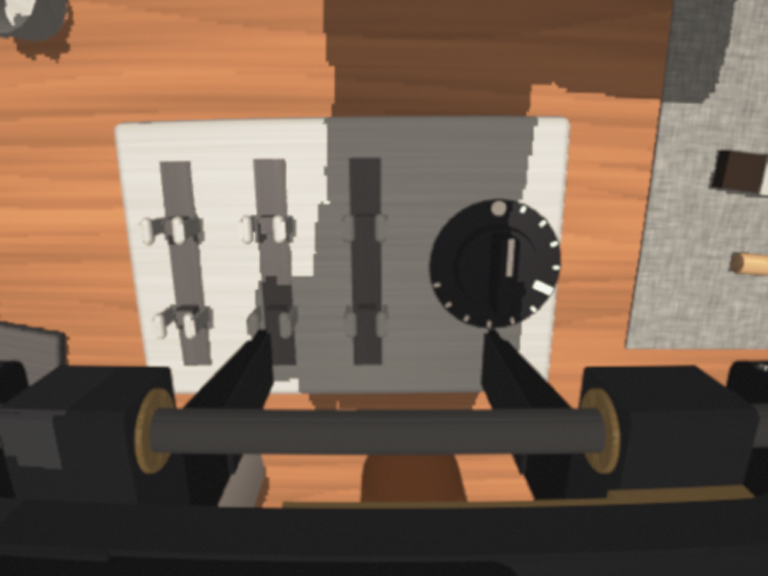

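Tray view: dial centre (495,263), dot (499,208), pointer (511,240)–(509,276), and jaw pairs near (366,226)/(366,320), (268,230)/(271,322) and (164,230)/(180,322).

Run:
```python
from h import *
import pickle
d=pickle.load(open('w4.pkl','rb'))
c=lambda x,y:(x/1.5-.2,y/1.5-.2)
C=atz(d,c(495,263),38)
for n,x,z in [('disc',(495,263),38),('dot',(499,208),38),('mark',(543,287),38),('p1',(511.5,240),65),('p2',(509.5,276),65),('c0a',(366,226),60),('c0b',(366,320),60),('c1a',(268,230),60),('c1b',(271,322),60),('c2a',(164,230),60),('c2b',(180,322),60),('t',(118,125),30),('t',(568,118),30),('t',(550,392),30),('t',(152,392),30)]:
    p=atz(d,c(*x),z); v=p-C; print(n,p.round(1),'head %.1f r %.1f'%(np.degrees(np.arctan2(v[1],v[0])),np.hypot(v[0],v[1])))
save(d,'w4c.png',(230,120,390,230),5)
```

```text
disc [578.4 107.6  38. ] head 0.0 r 0.0
dot [543.2 107.4  38. ] head -179.7 r 35.2
mark [593.9 140.5  38. ] head 64.8 r 36.4
p1 [558.5 109.4  65. ] head 174.7 r 20.0
p2 [580.  110.1  65. ] head 57.2 r 3.0
c0a [552.6  25.   60. ] head -107.3 r 86.5
c0b [610.5  25.6  60. ] head -68.6 r 88.0
c1a [555.8 -32.3  60. ] head -99.2 r 141.7
c1b [612.8 -32.9  60. ] head -76.2 r 144.6
c2a [556.4 -94.3  60. ] head -96.2 r 203.1
c2b [613.9 -89.9  60. ] head -79.8 r 200.6
t [ 495.3 -131.3   30. ] head -109.2 r 252.9
t [487.6 148.4  30. ] head 155.8 r 99.5
t [673.9 157.1  30. ] head 27.4 r 107.6
t [ 678.9 -128.5   30. ] head -66.9 r 256.6
```

View pics/w4c.png

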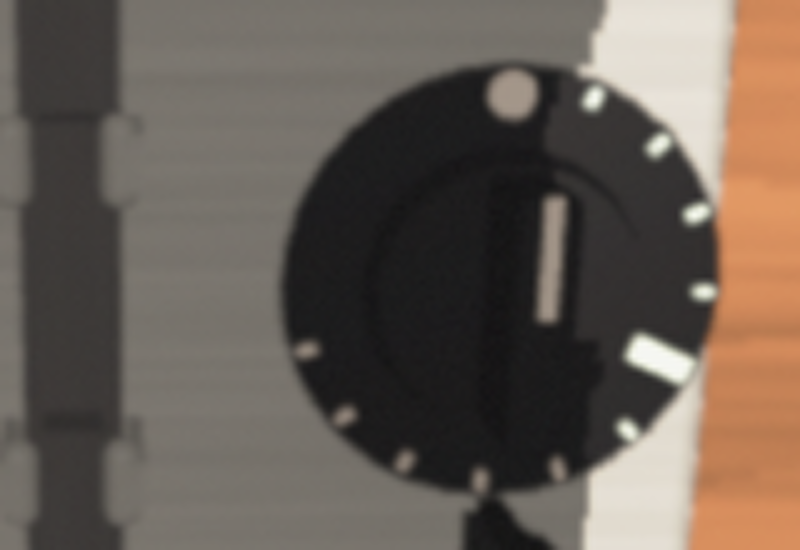

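Off position is right: the pointer heads 181.9° against the tray's 181.5°. Next, the measures: turn the tool to suit the hooks and look at the larger one from above.

Call:
servo_tool:
  steps:
    - [0, 0, -0.5, 0, 0, 1, 95]
    - [0, 0, -0.5, 0, 0, 1, 95]
    - [0, 0, 0, 0, 0, 1, 95]
    - [0, 0, 0, 0, 0, 1, 95]
    - [0, 0, 0, 0, 0, 1, 95]

```text
t: 13.55
eef_pos: [584.2, 33.8, 201.5]
tool_rot: [[-0.913, 0.408, 0.0], [0.408, 0.913, 0.0], [-0.0, 0.0, -1.0]]
wrist_force: [0.5, 0.1, 0.3]
width: 94.7
grasp_force: 0.0
```

Call:
servo_tool:
  steps:
    - [0, 0, 0, 0, 0, 1, 95]
    - [0, 0, 0, 0, 0, 1, 95]
    - [0, 0, 0, 0, 0, 1, 95]
    - [0, 0, 0, 0, 0, 1, 95]
    - [0, 0, 0, 0, 0, 1, 95]

```text
t: 14.05
eef_pos: [584.2, 33.8, 201.2]
tool_rot: [[-0.655, 0.756, -0.0], [0.756, 0.655, 0.0], [0.0, 0.0, -1.0]]
wrist_force: [-0.6, -0.2, -0.2]
width: 94.8
grasp_force: 0.0
```

Call:
servo_tool:
  steps:
    - [0, 0, 0, 0, 0, 1, 95]
    - [0, 0, 0, 0, 0, 1, 95]
    - [0, 0, 0, 0, 0, 1, 95]
    - [0, 0, 0, 0, 0, 1, 95]
    - [0, 0, 0, 0, 0, 1, 95]

```text
t: 14.55
eef_pos: [584.1, 33.8, 201.2]
tool_rot: [[-0.274, 0.962, -0.0], [0.962, 0.274, 0.0], [0.0, -0.0, -1.0]]
wrist_force: [-1.2, -0.3, -0.9]
width: 95.0
grasp_force: 0.0
```

Call:
servo_tool:
  steps:
    - [0, 0, 0, 0, 0, 1, 95]
    - [0, 0, 0, 0, 0, 1, 95]
    - [0, 0, 0, 0, 0, 1, 95]
    - [0, 0, 0, 0, 0, 1, 95]
    - [0, 0, 0, 0, 0, 1, 95]

```text
t: 15.05
eef_pos: [584.2, 33.8, 201.3]
tool_rot: [[0.158, 0.987, -0.0], [0.987, -0.158, 0.0], [0.0, -0.0, -1.0]]
wrist_force: [0.4, 0.1, 0.6]
width: 94.9
grasp_force: 0.0
```

Call:
servo_tool:
  steps:
    - [-0.84, -0.44, 0, 0, 0, 0, 95]
    - [-0.84, -0.44, 0, 0, 0, 0, 95]
    - [-0.84, -0.44, 0, 0, 0, 0, 95]
    - [-0.84, -0.44, 0, 0, 0, 0, 95]
    - [-0.84, -0.44, 0, 0, 0, 0, 95]

```text
t: 15.55
eef_pos: [441.9, -158.0, 201.5]
tool_rot: [[0.154, 0.988, 0.0], [0.988, -0.154, 0.0], [0.0, 0.0, -1.0]]
wrist_force: [0.1, -0.6, 0.2]
width: 94.8
grasp_force: 0.0
```

Call:
servo_tool:
  steps:
    - [-0.84, -0.44, 0, 0, 0, 0, 95]
    - [0, 0, 0, 0, 0, 0, 95]
    - [0, 0, 0, 0, 0, 0, 95]
    - [0, 0, 0, 0, 0, 0, 95]

```text
t: 15.95
eef_pos: [415.1, -194.9, 201.4]
tool_rot: [[0.155, 0.988, 0.0], [0.988, -0.155, 0.0], [0.0, 0.0, -1.0]]
wrist_force: [0.1, 1.1, 0.2]
width: 95.2
grasp_force: 0.0
```

Run:
```python
from h import *
import pickle
d=grab('wrist'); pickle.dump(d,open('s1.pkl','wb'))
print(d['s']['eef_pos'].round(1),d['s']['tool_rot'].round(3)[0])
plan((393,-390,200),81)
```

```text
[ 415.1 -194.9  201.4] [0.155 0.988 0.   ]
turn 0.02 shift [-3.926  0.173  0.027] h0 81.1 q6 -25 tilt [0.0001 0.0003]
```

Same for the smaller one, then view both in one composite.

Call:
servo_tool:
  steps:
    - [-0.8, 0.03, 0, 0, 0, 0, 95]
    - [-0.8, 0.03, 0, 0, 0, 0, 95]
    - [-0.8, 0.04, 0, 0, 0, 0, 95]
    - [-0.8, 0.04, 0, 0, 0, 0, 95]
    - [-0.73, 0.03, 0, 0, 0, 0, 95]

```text
t: 16.5
eef_pos: [393.0, -392.1, 201.2]
tool_rot: [[0.154, 0.988, 0.0], [0.988, -0.154, 0.0], [0.0, 0.0, -1.0]]
wrist_force: [0.3, 0.4, 0.1]
width: 95.3
grasp_force: 0.0
```

Call:
servo_tool:
  steps:
    - [0, 0, 0, 0, 0, 0, 95]
    - [0, 0, 0, 0, 0, 0, 95]
    - [0, 0, 0, 0, 0, 0, 95]

```text
t: 16.8
eef_pos: [392.8, -389.9, 201.2]
tool_rot: [[0.155, 0.988, -0.0], [0.988, -0.155, 0.001], [0.001, -0.0, -1.0]]
wrist_force: [-0.6, 0.4, -0.5]
width: 95.1
grasp_force: 0.0
```

Run:
```python
from h import *
import pickle
e=grab('wrist'); pickle.dump(e,open('s2.pkl','wb')); d=pickle.load(open('s1.pkl','rb'))
print(e['s']['eef_pos'].round(1))
C=np.zeros((600,800,3),np.uint8)
for i,x in enumerate((d,e)):
    im=x['image'][:,:,::-1][0:260,155:355]; C[:520,i*400:i*400+400]=cv2.resize(im,None,fx=2,fy=2,interpolation=cv2.INTER_CUBIC)
cv2.imwrite('pics/s12.png',C)
```

```text
[ 392.8 -389.9  201.2]
```

View pics/s12.png

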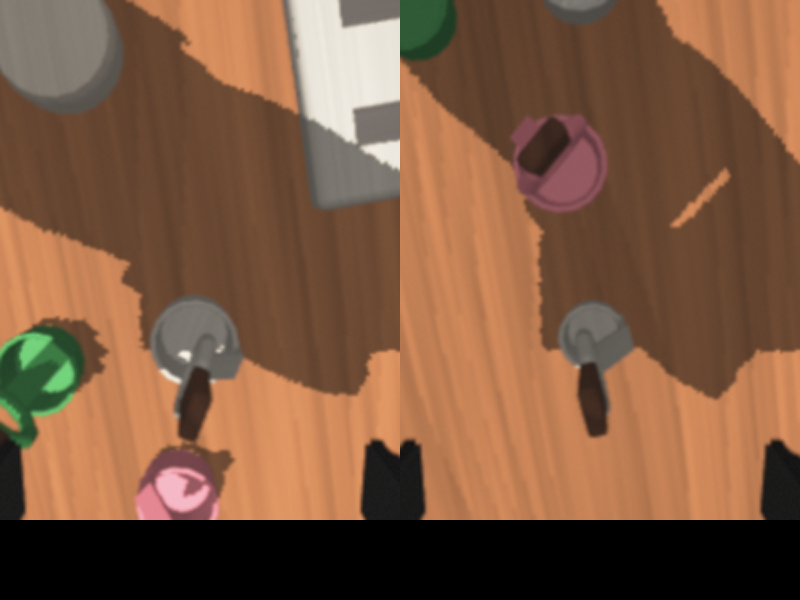

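The larger measure's tab top is centred near crop (194,408), tilted ~11° clockwise; the smaller's is at (593,404), tilted ~9° the other way. Next, a look at the hooks from near.

Call:
servo_tool:
  steps:
    - [0.25, 0.8, -0.15, 0, 0, 0, 95]
    - [0.25, 0.8, -0.15, 0, 0, 0, 95]
    - [0.25, 0.8, -0.15, 0, 0, 0, 95]
    - [0.25, 0.8, -0.15, 0, 0, 0, 95]
    - [0, 0, 0, 0, 0, 0, 95]

```text
t: 17.35
eef_pos: [562.4, -364.4, 232.0]
tool_rot: [[0.152, 0.988, 0.002], [0.988, -0.152, -0.001], [-0.0, 0.002, -1.0]]
wrist_force: [-1.1, 0.8, -0.8]
width: 95.1
grasp_force: 0.0
```

Call:
servo_tool:
  steps:
    - [0, 0, 0, 0, 0, 0, 95]
    - [0, 0, 0, 0, 0, 0, 95]
    - [0, 0, 0, 0, 0, 0, 95]

```text
t: 17.65
eef_pos: [557.0, -367.0, 231.6]
tool_rot: [[0.157, 0.988, -0.0], [0.988, -0.157, 0.0], [0.0, -0.0, -1.0]]
wrist_force: [-0.5, -0.3, 1.0]
width: 94.9
grasp_force: 0.0
```

Run:
```python
from h import *
import pickle
d=grab('wrist'); pickle.dump(d,open('k1.pkl','wb'));save(d,'k1.png',k=1.5)
print(d['s']['eef_pos'].round(1))
for p in [(551,-261,160),(535.8,-359.2,160)]: print((proj(d,p)*1.5).round())
for n,uv in (('s1',(252,204)),('s2',(251.5,202))):
    q=pickle.load(open(n+'.pkl','rb')); print(n,atz(q,uv,165).round(1))
plan((393,-390,200),90)
```

```text
[ 557.  -367.   231.6]
[332.  92.]
[337. 280.]
s1 [ 416.  -194.4  165. ]
s2 [ 393.5 -387.8  165. ]
turn -1.81 shift [-0.457 -3.282  0.633] h0 81.0 q6 -30 tilt [0. 0.]
```

View pics/k1.png

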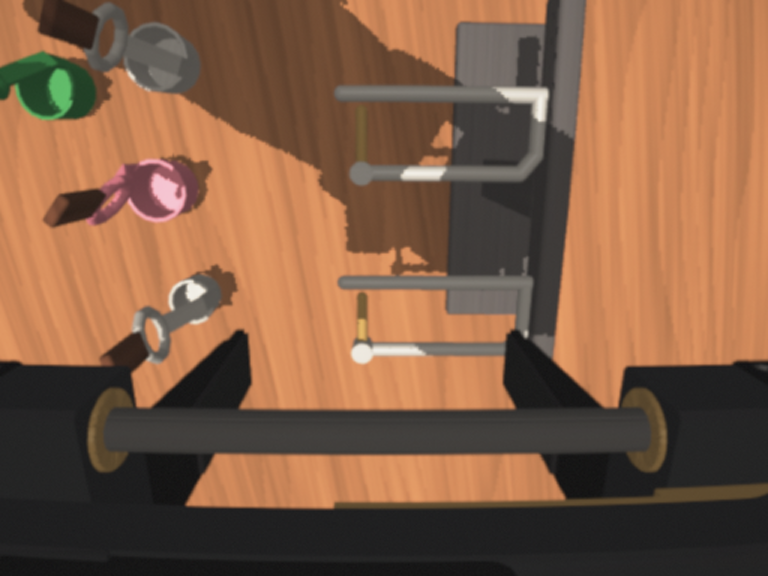

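Hooks: free ends at (337,92) and (341,282); the bars head about −9.5°, in agreement with the top view. Picking up the smaller measure.

Call:
servo_tool:
  steps:
    - [0, 0, 0, 0, 0, -0.9, 95]
    - [0, 0, 0, 0, 0, -0.9, 95]
    - [-0.12, -0.82, 0.1, 0, 0, 0, 95]
    - [-0.12, -0.82, 0.1, 0, 0, 0, 95]
    - [-0.12, -0.82, 0.1, 0, 0, 0, 80]

```text
t: 18.2
eef_pos: [432.9, -385.0, 216.3]
tool_rot: [[0.0, 1.0, 0.0], [1.0, -0.0, -0.0], [-0.0, 0.0, -1.0]]
wrist_force: [0.4, -0.7, -0.1]
width: 90.9
grasp_force: 0.0
```

Call:
servo_tool:
  steps:
    - [-0.12, -0.82, 0.1, 0, 0, 0, 60]
    - [0, 0, 0, 0, 0, 0, 40]
    - [0, 0, 0, 0, 0, 0, 40]
    - [0, 0, 0, 0, 0, 0, 40]
    - [0, 0, 0, 0, 0, 0, 40]

```text
t: 18.7
eef_pos: [394.7, -391.0, 211.4]
tool_rot: [[-0.001, 1.0, 0.0], [1.0, 0.001, -0.0], [-0.0, 0.0, -1.0]]
wrist_force: [0.7, 0.7, 0.4]
width: 52.4
grasp_force: 0.0
```

Run:
```python
from h import *
print(manip.state()['eef_pos']);plan((393,-391,108),90)
```

```text
[ 394.70566158 -390.95749917  211.41845063]
turn 0.01 shift [-1.000e-03 -3.400e-02  2.068e+00] h0 90.0 q6 -52 tilt [ 0.0004 -0.0001]
```

Call:
servo_tool:
  steps:
    - [0, -0.03, 0.5, 0, 0, 0, 40]
    - [0, 0, 0.5, 0, 0, 0, 40]
    - [0, 0, 0.5, 0, 0, 0, 40]
    - [0, 0, 0.4, 0, 0, 0, 40]
    - [0, 0, 0.16, 0, 0, 0, 40]

```text
t: 19.2
eef_pos: [392.6, -390.2, 106.5]
tool_rot: [[-0.001, 1.0, -0.002], [1.0, 0.001, 0.002], [0.002, -0.002, -1.0]]
wrist_force: [0.2, -1.3, 0.2]
width: 39.9
grasp_force: 0.0
```

Call:
servo_tool:
  steps:
    - [0, 0, 0, 0, 0, 0, 30]
    - [0, 0, 0, 0, 0, 0, 15]
    - [0, 0, 0, 0, 0, 0, 4]
    - [0, 0, 0, 0, 0, 0, 2]
    - [0, 0, 0, 0, 0, 0, 2]

```text
t: 19.7
eef_pos: [392.6, -391.3, 109.1]
tool_rot: [[-0.0, 1.0, 0.001], [1.0, 0.0, -0.001], [-0.001, 0.001, -1.0]]
wrist_force: [0.7, -0.3, 3.2]
width: 7.7
grasp_force: 30.0
```

Call:
servo_tool:
  steps:
    - [0, 0, 0, 0, 0, 0, 2]
    - [0, 0, 0, 0, 0, 0, 2]
    - [0, 0, 0, 0, 0, 0, 2]

```text
t: 20.0
eef_pos: [392.6, -391.4, 109.0]
tool_rot: [[0.0, 1.0, 0.001], [1.0, -0.0, -0.001], [-0.001, 0.001, -1.0]]
wrist_force: [0.2, 1.5, 6.2]
width: 7.9
grasp_force: 30.0
```

Call:
servo_tool:
  steps:
    - [0, 0, -0.2, 0, 0, 0, 2]
    - [0, 0, -0.5, 0, 0, 0, 2]
    - [0, 0, -0.44, 0, 0, 0, 2]
    - [0, 0, 0, 0, 0, 0.93, 2]
    - [0, 0, 0, 0, 0, 0.93, 2]

```text
t: 20.5
eef_pos: [392.5, -391.1, 166.6]
tool_rot: [[0.165, 0.986, 0.001], [0.986, -0.165, -0.001], [-0.001, 0.001, -1.0]]
wrist_force: [-1.0, 0.8, -0.9]
width: 7.8
grasp_force: 30.0
```

Call:
servo_tool:
  steps:
    - [0.21, 0.41, 0, 0, 0, 0, 2]
    - [0.21, 0.41, 0, 0, 0, 0, 2]
    - [0.21, 0.41, 0, 0, 0, 0, 2]
    - [0.21, 0.41, 0, 0, 0, 0, 2]
    - [0.21, 0.42, 0, 0, 0, 0, 2]

```text
t: 21.0
eef_pos: [503.3, -355.4, 165.9]
tool_rot: [[0.162, 0.987, -0.0], [0.987, -0.162, 0.0], [0.0, -0.0, -1.0]]
wrist_force: [0.0, -0.6, -1.1]
width: 7.9
grasp_force: 30.0
```

Call:
servo_tool:
  steps:
    - [0, 0, 0, 0, 0, 0, 2]
    - [0, 0, 0, 0, 0, 0, 2]
    - [0, 0, 0, 0, 0, 0, 2]

```text
t: 21.3
eef_pos: [501.8, -356.0, 165.5]
tool_rot: [[0.162, 0.987, -0.0], [0.987, -0.162, 0.0], [0.0, -0.0, -1.0]]
wrist_force: [-0.8, 0.2, -0.8]
width: 7.8
grasp_force: 30.0
```

Run:
```python
from h import *
s=manip.state();print(s['eef_pos'],s['width'],s['wrist_force'])
plan((502.5,-356,166),80.7)
d=grab('wrist');a=d['image'][140:330,160:360]; t=grab('scene')['image'][90:240,100:250]
C=np.zeros((400,800,3),np.uint8);C[:380,:400]=cv2.resize(a,None,fx=2,fy=2);C[:,400:]=cv2.resize(t,(400,400),interpolation=cv2.INTER_CUBIC)
cv2.imwrite('pics/k2.png',C[:,:,::-1])
```

```text
[ 501.77817815 -355.99477398  165.54191717] 7.796682145332124 [-0.78269487  0.1811294  -0.80612347]
turn -0.00 shift [ 0.002  0.014 -0.009] h0 80.7 q6 -32 tilt [-0.0004  0.0003]
```

View pics/k2.png

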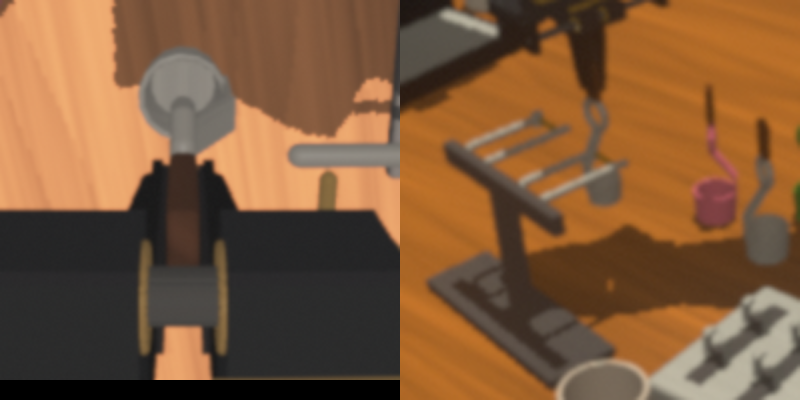

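The wrist crop shows the measure hanging straight, with the nose tip at (290,155) level with the eye's axis and 35 mm ahead, as expected. Pushing through the gate.

Call:
servo_tool:
  steps:
    - [-0.03, 0.3, 0, 0, 0, 0, 2]
    - [0, 0.3, 0, 0, 0, 0, 2]
    - [0, 0.2, 0, 0, 0, 0, 2]
    - [0, 0.2, 0, 0, 0, 0, 2]
    - [0, 0, 0, 0, 0, 0, 2]

```text
t: 21.9
eef_pos: [552.1, -365.4, 165.1]
tool_rot: [[0.161, 0.987, -0.0], [0.987, -0.161, 0.001], [0.001, -0.0, -1.0]]
wrist_force: [-1.6, 1.0, -0.5]
width: 7.8
grasp_force: 30.0
```

Call:
servo_tool:
  steps:
    - [0, 0.2, 0, 0, 0, 0, 2]
    - [0, 0.2, 0, 0, 0, 0, 2]
    - [0, 0.2, 0, 0, 0, 0, 2]
    - [0, 0.2, 0, 0, 0, 0, 2]
    - [0, 0.28, 0, 0, 0, 0, 2]

```text
t: 22.4
eef_pos: [605.9, -374.4, 165.6]
tool_rot: [[0.162, 0.987, 0.001], [0.987, -0.162, -0.0], [-0.0, 0.001, -1.0]]
wrist_force: [-1.1, -0.7, -1.2]
width: 8.0
grasp_force: 30.0
```

Call:
servo_tool:
  steps:
    - [0, 0, 0, 0, 0, 0, 2]
    - [0, 0, 0.05, 0, 0, 0, 2]
    - [0, 0, 0.05, 0, 0, 0, 2]
    - [0, 0, 0.05, 0, 0, 0, 2]
    - [0, 0, 0, 0, 0, 0, 2]

```text
t: 22.9
eef_pos: [604.5, -374.1, 157.5]
tool_rot: [[0.162, 0.987, -0.001], [0.987, -0.162, 0.0], [0.0, -0.001, -1.0]]
wrist_force: [-1.0, 0.9, -1.1]
width: 8.0
grasp_force: 30.0
```

Call:
servo_tool:
  steps:
    - [0, 0, 0.04, 0, 0, 0, 2]
    - [0, 0, 0, 0, 0, 0, 2]
    - [0, 0, 0, 0, 0, 0, 2]

```text
t: 23.2
eef_pos: [604.9, -374.3, 156.1]
tool_rot: [[0.162, 0.987, 0.0], [0.987, -0.162, -0.0], [-0.0, 0.0, -1.0]]
wrist_force: [-0.0, -0.4, 0.4]
width: 7.8
grasp_force: 30.0
```

Call:
servo_tool:
  steps:
    - [0, 0, 0.03, 0, 0, 0, 2]
    - [0, 0, 0, 0, 0, 0, 2]
    - [0, 0, 0, 0, 0, 0, 2]

```text
t: 23.5
eef_pos: [605.0, -374.4, 155.7]
tool_rot: [[0.162, 0.987, 0.001], [0.987, -0.162, -0.001], [-0.001, 0.001, -1.0]]
wrist_force: [-2.6, 0.4, 8.4]
width: 7.6
grasp_force: 30.0
```

Call:
servo_tool:
  steps:
    - [0, 0, 0, 0, 0, 0, 10]
    - [0, 0, 0, 0, 0, 0, 20]
    - [0, 0, 0, 0, 0, 0, 30]
    - [0, 0, -0.3, 0, 0, 0, 30]
    - [0, 0, -0.6, 0, 0, 0, 30]

```text
t: 24.0
eef_pos: [604.2, -373.6, 198.4]
tool_rot: [[0.162, 0.987, -0.003], [0.987, -0.162, 0.003], [0.002, -0.004, -1.0]]
wrist_force: [-0.2, -0.8, 0.8]
width: 29.5
grasp_force: 0.0
```

Call:
servo_tool:
  steps:
    - [0, 0, -0.6, 0, 0, 0, 40]
    - [0, -1, 0, 0, 0, 0, 40]
    - [0, -1, 0, 0, 0, 0, 40]
    - [0, 0, 0, 0, 0, 1, 40]
    - [0, 0, 0, 0, 0, 1, 40]

```text
t: 24.5
eef_pos: [505.2, -358.0, 231.3]
tool_rot: [[0.335, 0.942, 0.001], [0.942, -0.335, -0.001], [-0.0, 0.001, -1.0]]
wrist_force: [-0.1, -0.5, -0.4]
width: 40.1
grasp_force: 0.0
```

Run:
```python
from h import *
plan((415.5,-198,200),70)
d=grab('wrist');a=d['image'][0:200,200:400]; t=grab('scene')['image'][90:240,100:250]
C=np.zeros((400,800,3),np.uint8);C[:400,:400]=cv2.resize(a,None,fx=2,fy=2);C[:,400:]=cv2.resize(t,(400,400),interpolation=cv2.INTER_CUBIC)
cv2.imwrite('pics/k3.png',C[:,:,::-1])
```

```text
turn 0.09 shift [ 2.394 -2.781  0.626] h0 70.4 q6 -22 tilt [ 0.0012 -0.001 ]
```

View pics/k3.png

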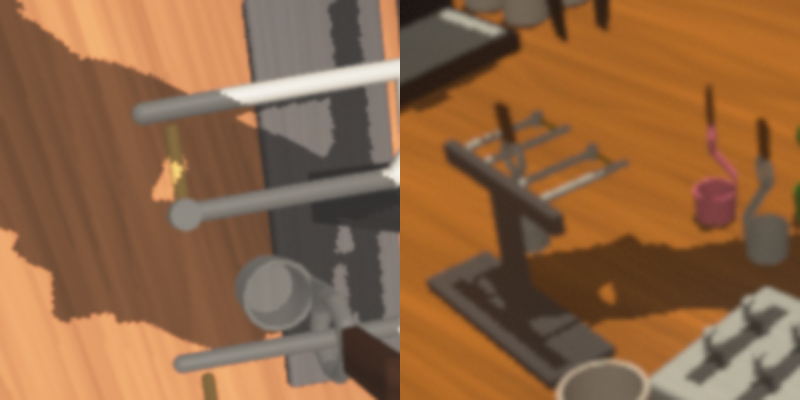

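The smaller measure hangs on the bar, and the gate (gold, at (208,385)) is shut across. Now the larger.

Call:
servo_tool:
  steps:
    - [0.48, -0.56, 0.08, 0, 0, 0, 40]
    - [0.48, -0.56, 0.08, 0, 0, 0, 40]
    - [0.48, -0.56, 0.08, 0, 0, 0, 40]
    - [0.48, -0.55, 0.08, 0, 0, 0, 40]
    - [0.48, -0.55, 0.08, 0, 0, 0, 40]

```text
t: 25.1
eef_pos: [414.2, -197.7, 209.7]
tool_rot: [[0.328, 0.945, 0.001], [0.945, -0.328, -0.0], [-0.0, 0.001, -1.0]]
wrist_force: [0.6, 0.1, 0.2]
width: 39.9
grasp_force: 0.0
```

Call:
servo_tool:
  steps:
    - [0, 0, 0, 0, 0, 0, 40]
    - [0, 0, 0, 0, 0, 0, 40]
    - [0, 0, 0, 0, 0, 0, 40]

```text
t: 25.4
eef_pos: [415.6, -199.6, 209.9]
tool_rot: [[0.329, 0.944, 0.001], [0.944, -0.329, -0.001], [-0.0, 0.001, -1.0]]
wrist_force: [0.3, -0.3, -0.5]
width: 40.2
grasp_force: 0.0
```

Run:
```python
from h import *
import pickle
plan((415.5,-198,108),70)
d=grab('wrist'); pickle.dump(d,open('s3.pkl','wb'))
# dark tab detection
im=d['image'].astype(int); m=(im.sum(2)<170)
m[235:]=0; n,l,st,c=cv2.connectedComponentsWithStats(m.astype(np.uint8))
for i in range(1,n):
    if st[i,4]>60: print(st[i],c[i].round(1))
```

```text
turn 0.15 shift [ 0.03  -0.012  2.037] h0 70.8 q6 -15 tilt [ 0.0011 -0.0006]
[245 177  11  33 212] [249.8 192.4]
[161 181   7  19  80] [163.8 190.6]
[460 186  34  15 200] [476.3 192.8]
[499 209  13   9  77] [506.6 212.4]
[137 215  30  20 376] [152.  226.2]
[197 221  17  14 151] [207.1 229.1]
[289 221  17  14 153] [294.9 229. ]
```

Call:
servo_tool:
  steps:
    - [0.03, -0.01, 0.5, 0, 0, 0.1, 40]
    - [0, 0, 0.5, 0, 0, 0, 40]
    - [0, 0, 0.5, 0, 0, 0, 40]
    - [0, 0, 0.4, 0, 0, 0, 40]
    - [0, 0, 0.12, 0, 0, 0, 40]

```text
t: 25.95
eef_pos: [414.4, -197.5, 106.6]
tool_rot: [[0.339, 0.941, -0.002], [0.941, -0.339, 0.002], [0.001, -0.003, -1.0]]
wrist_force: [0.2, 0.3, 0.7]
width: 40.1
grasp_force: 0.0
```

Call:
servo_tool:
  steps:
    - [0, 0, 0, 0, 0, 0, 30]
    - [0, 0, 0, 0, 0, 0, 15]
    - [0, 0, 0, 0, 0, 0, 4]
    - [0, 0, 0, 0, 0, 0, 2]
    - [0, 0, 0, 0, 0, 0, 2]

```text
t: 26.45
eef_pos: [415.0, -197.4, 109.0]
tool_rot: [[0.339, 0.941, 0.001], [0.941, -0.339, -0.001], [-0.0, 0.001, -1.0]]
wrist_force: [0.5, -0.0, 4.2]
width: 7.9
grasp_force: 30.0
```

Call:
servo_tool:
  steps:
    - [0, 0, 0, 0, 0, 0, 2]
    - [0, 0, 0, 0, 0, 0, 2]
    - [0, 0, 0, 0, 0, 0, 2]

```text
t: 26.75
eef_pos: [415.0, -197.4, 109.0]
tool_rot: [[0.339, 0.941, 0.001], [0.941, -0.339, -0.001], [-0.0, 0.001, -1.0]]
wrist_force: [0.0, -0.3, 6.4]
width: 7.9
grasp_force: 30.0
```

Call:
servo_tool:
  steps:
    - [0, 0, -0.2, 0, 0, 0, 2]
    - [0, 0, -0.5, 0, 0, 0, 2]
    - [0, 0, -0.44, 0, 0, -0.7, 2]
    - [0, 0, 0, 0, 0, -0.7, 2]
    - [0, 0, 0, 0, 0, -0.7, 2]

```text
t: 27.25
eef_pos: [414.9, -197.3, 166.7]
tool_rot: [[0.159, 0.987, 0.001], [0.987, -0.159, -0.001], [-0.001, 0.002, -1.0]]
wrist_force: [-0.3, -0.4, -1.9]
width: 7.7
grasp_force: 30.0
```

Call:
servo_tool:
  steps:
    - [-0.17, 0.45, 0, 0, 0, 0, 2]
    - [-0.17, 0.45, 0, 0, 0, 0, 2]
    - [-0.17, 0.45, 0, 0, 0, 0, 2]
    - [-0.18, 0.45, 0, 0, 0, 0, 2]
    - [-0.18, 0.45, 0, 0, 0, 0, 2]

```text
t: 27.75
eef_pos: [519.4, -258.6, 166.0]
tool_rot: [[0.161, 0.987, -0.0], [0.987, -0.161, 0.0], [0.0, -0.0, -1.0]]
wrist_force: [-0.4, -0.1, -0.6]
width: 7.7
grasp_force: 30.0
```

Call:
servo_tool:
  steps:
    - [0, 0, 0, 0, 0, 0, 2]
    - [0, 0, 0, 0, 0, 0, 2]
    - [0, 0, 0, 0, 0, 0, 2]

```text
t: 28.05
eef_pos: [517.9, -257.7, 165.6]
tool_rot: [[0.161, 0.987, -0.001], [0.987, -0.161, 0.0], [0.0, -0.001, -1.0]]
wrist_force: [0.0, 0.5, -0.4]
width: 7.5
grasp_force: 30.0
```

Run:
```python
from h import *
plan((518.8,-258.6,165.5),80.7); s=manip.state(); print(s['eef_pos'],s['width'])
d=grab('wrist')
im=d['image'][195:240,260:400].astype(int)
print(im.sum(2)[::4,::7]//3)
```

```text
turn 0.00 shift [-0.014  0.02   0.002] h0 80.7 q6 -24 tilt [-0.0006  0.0005]
[ 517.94402077 -257.73189254  165.59432798] 7.454979793922336
[[138 114 120 121 145  99  98  96  90  88  94  88  93 118  67  72  72  73
   72  72]
 [111 119 121 123 184 176  98  97  90  89  93  88 165 168  91  77 100  78
   69  71]
 [118 121 123 122 183 180 176 154  92  90  94 107 165 161 126 133 136  80
   59  62]
 [120 121 122 156 182 179 177 179 169 161 154 153 165 160 129 133 136  72
   61  57]
 [121 121 148 179 181 181 177 142 136 135 136 127 129 127 119 119 119 110
  110 111]
 [120 166 166 180 179 180 172 137 139 139 139 139 139 139 140 139 139 139
  139 139]
 [164 170 166 181 178 180 175 138 139 139 138 138 138 137 138 137 137 136
  137 136]
 [ 52 140 169 182 176 180 178 164 160 152 145 147 147 130 127 125 127  81
   80  80]
 [ 35  43 168 181 176 179 177 183 179 102 159 163 158 120 135 131 133  74
   63  63]
 [ 35  27 158 180 175 180 175 183 180 106 157 142  87  75 134 119 134 131
   63  62]
 [ 38  27  82 178 175 179 176 183 179 106 154  88  88  69  78  70 133 132
   87  63]
 [ 37  28  30 177 175 178 171 124 111 106  91  90  87  64  72  70 124 132
  132  63]]
```

The nose bar sits at row ~217, tip at column ~307, the same geometry as before. Same push.

Call:
servo_tool:
  steps:
    - [-0.03, 0.3, 0, 0, 0, 0, 2]
    - [0, 0.3, 0, 0, 0, 0, 2]
    - [0, 0.2, 0, 0, 0, 0, 2]
    - [0, 0.2, 0, 0, 0, 0, 2]
    - [0, 0, 0, 0, 0, 0, 2]

```text
t: 28.6
eef_pos: [568.2, -267.6, 165.2]
tool_rot: [[0.161, 0.987, -0.0], [0.987, -0.161, 0.001], [0.001, -0.0, -1.0]]
wrist_force: [-1.8, 1.5, -1.0]
width: 7.8
grasp_force: 30.0
```

Call:
servo_tool:
  steps:
    - [0, 0.2, 0, 0, 0, 0, 2]
    - [0, 0.2, 0, 0, 0, 0, 2]
    - [0, 0.2, 0, 0, 0, 0, 2]
    - [0, 0.2, 0, 0, 0, 0, 2]
    - [0, 0.29, 0, 0, 0, 0, 2]

```text
t: 29.1
eef_pos: [622.6, -277.0, 165.6]
tool_rot: [[0.162, 0.987, 0.001], [0.987, -0.162, -0.0], [-0.0, 0.001, -1.0]]
wrist_force: [-0.2, -0.6, -0.5]
width: 7.8
grasp_force: 30.0
```

Call:
servo_tool:
  steps:
    - [0, 0, 0, 0, 0, 0, 2]
    - [0, 0, 0.05, 0, 0, 0, 2]
    - [0, 0, 0.05, 0, 0, 0, 2]
    - [0, 0, 0.05, 0, 0, 0, 2]
    - [0, 0, 0, 0, 0, 0, 2]

```text
t: 29.6
eef_pos: [621.2, -276.7, 157.5]
tool_rot: [[0.162, 0.987, -0.001], [0.987, -0.162, 0.0], [0.0, -0.001, -1.0]]
wrist_force: [-0.3, -0.1, -1.4]
width: 7.6
grasp_force: 30.0
```

Call:
servo_tool:
  steps:
    - [0, 0, 0.04, 0, 0, 0, 2]
    - [0, 0, 0, 0, 0, 0, 2]
    - [0, 0, 0, 0, 0, 0, 2]

```text
t: 29.9
eef_pos: [621.6, -276.8, 156.4]
tool_rot: [[0.162, 0.987, 0.001], [0.987, -0.162, -0.0], [-0.0, 0.001, -1.0]]
wrist_force: [-1.6, 0.4, 4.3]
width: 7.8
grasp_force: 30.0
```

Call:
servo_tool:
  steps:
    - [0, 0, 0.02, 0, 0, 0, 2]
    - [0, 0, 0, 0, 0, 0, 2]
    - [0, 0, 0, 0, 0, 0, 2]

```text
t: 30.2
eef_pos: [621.7, -276.9, 156.1]
tool_rot: [[0.162, 0.987, 0.001], [0.987, -0.162, -0.001], [-0.001, 0.001, -1.0]]
wrist_force: [-3.5, 2.0, 8.8]
width: 8.0
grasp_force: 30.0
```

Call:
servo_tool:
  steps:
    - [0, 0, 0, 0, 0, 0, 10]
    - [0, 0, 0, 0, 0, 0, 20]
    - [0, 0, 0, 0, 0, 0, 30]
    - [0, 0, -0.3, 0, 0, 0, 30]
    - [0, 0, -0.6, 0, 0, 0, 30]

```text
t: 30.7
eef_pos: [620.7, -276.2, 197.9]
tool_rot: [[0.162, 0.987, -0.004], [0.987, -0.162, 0.002], [0.002, -0.004, -1.0]]
wrist_force: [-0.2, -0.4, 0.7]
width: 29.5
grasp_force: 0.0
```

Call:
servo_tool:
  steps:
    - [0, 0, -0.6, 0, 0, 0, 40]
    - [0, 0, 0, 0, 0, -0.93, 60]
    - [0, 0, 0, 0, 0, -0.93, 60]
    - [0.5, -0.08, 0, 0, 0, 0, 60]
    - [0.93, -0.16, 0, 0, 0, 0, 60]

```text
t: 31.2
eef_pos: [609.5, -206.4, 229.0]
tool_rot: [[0.003, 1.0, -0.0], [1.0, -0.003, -0.0], [-0.0, -0.0, -1.0]]
wrist_force: [1.0, 1.1, -0.2]
width: 59.3
grasp_force: 0.0
```

Run:
```python
from h import *
d=grab('top'); save(d,'tmp.png',(305,130,417,280),1)
t=grab('wrist'); s=grab('scene')
C=np.zeros((560,760,3),np.uint8)
C[:,:380]=cv2.resize(s['image'][90:230,105:200],(380,560),interpolation=cv2.INTER_CUBIC)
C[:448,380:]=cv2.resize(d['image'][130:242,310:405],(380,448),interpolation=cv2.INTER_CUBIC)
cv2.imwrite('pics/k4.png',C[:,:,::-1])
plan((520,330,205),90)
```

```text
turn 0.03 shift [10.664 -1.79   0.504] h0 90.1 q6 -24 tilt [0.0001 0.0002]
```

View pics/k4.png

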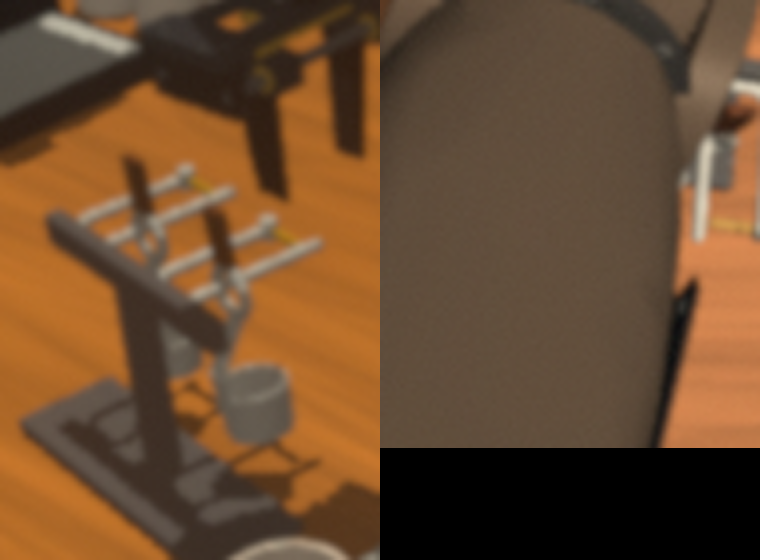

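Both measures hang inside, and both gates (gold, at (205,185) and (285,238)) are shut. On to the brushes.

Call:
servo_tool:
  steps:
    - [0.9, -0.15, 0.05, 0, 0, 0, 60]
    - [0.9, -0.15, 0.05, 0, 0, 0, 60]
    - [0.9, -0.15, 0.05, 0, 0, 0, 60]
    - [0.9, -0.15, 0.05, 0, 0, 0, 60]
    - [0.9, -0.15, 0.05, 0, 0, 0, 60]

```text
t: 31.85
eef_pos: [572.1, 20.6, 217.3]
tool_rot: [[0.001, 1.0, 0.0], [1.0, -0.001, -0.0], [-0.0, 0.0, -1.0]]
wrist_force: [0.7, 0.1, -0.1]
width: 59.4
grasp_force: 0.0
```

Call:
servo_tool:
  steps:
    - [0.9, -0.15, 0.05, 0, 0, 0, 60]
    - [0.9, -0.15, 0.05, 0, 0, 0, 60]
    - [0.9, -0.15, 0.05, 0, 0, 0, 60]
    - [0.9, -0.15, 0.05, 0, 0, 0, 60]
    - [0.9, -0.15, 0.05, 0, 0, 0, 60]

```text
t: 32.35
eef_pos: [534.9, 246.1, 204.8]
tool_rot: [[0.001, 1.0, 0.0], [1.0, -0.001, -0.0], [-0.0, 0.0, -1.0]]
wrist_force: [0.8, 0.1, 0.3]
width: 60.1
grasp_force: 0.0
```

Call:
servo_tool:
  steps:
    - [0.9, -0.15, 0, 0, 0, 0, 60]
    - [0.76, -0.14, 0, 0, 0, 0, 60]
    - [0, 0, 0, 0, 0, 0, 60]
    - [0, 0, 0, 0, 0, 0, 60]
    - [0, 0, 0, 0, 0, 0, 60]

```text
t: 32.85
eef_pos: [520.7, 326.7, 204.7]
tool_rot: [[0.001, 1.0, -0.0], [1.0, -0.001, -0.0], [-0.0, -0.0, -1.0]]
wrist_force: [0.4, -0.8, 0.2]
width: 59.7
grasp_force: 0.0
```

```bash
cat >> h.py <<'E'
def brushes(d):
    "handles on the mat: saturated wood blobs with mat (grey) around"
    hsv=cv2.cvtColor(d['image'],cv2.COLOR_RGB2HSV); m=((hsv[:,:,1]>85)&(hsv[:,:,2]>60)).astype(np.uint8)
    m[240:]=0; n,l,st,c=cv2.connectedComponentsWithStats(m)
    for i in range(1,n):
        if not 200<st[i,4]<6000: continue
        ys,xs=np.nonzero(l==i); (cx,cy),(w,h),_=cv2.minAreaRect(np.stack([xs,ys],1).astype(np.float32))
        B=cv2.boxPoints(((cx,cy),(w,h),_))
        e=[(B[k]+B[(k+1)%4])/2 for k in range(4)]
        L=max([(e[0],e[2]),(e[1],e[3])],key=lambda q:np.hypot(*(q[0]-q[1])))
        a,b=[atz(d,q,11) for q in L]; v=b-a
        print('px',(round(cx),round(cy)),'area',st[i,4],'mid',((a+b)/2).round(1)[:2],'len %.0f wid %.0f head %.1f'%(np.hypot(v[0],v[1]),min(w,h)/max(w,h)*np.hypot(v[0],v[1]),np.degrees(np.arctan2(v[1],v[0]))%180))
E
python3 - <<'E'
from h import *
import pickle
s=manip.state(); print(s['eef_pos'],s['t'])
d=grab('wrist'); pickle.dump(d,open('b1.pkl','wb')); brushes(d); save(d,'b1.png',k=1.5)
E
```

```text
[520.70081109 326.71701206 204.74853012] 32.85
px (252, 131) area 1094 mid [521.9 363.8] len 100 wid 15 head 86.4
px (199, 143) area 1064 mid [459.2 350.8] len 98 wid 16 head 93.4
px (304, 151) area 1024 mid [583.5 340.4] len 100 wid 15 head 87.2
```

Three handles found (lengths 98–100, widths 15–16, as they must be). Take the middle one first, descending slowly at the end, since the tip height is uncertain.

Call:
servo_tool:
  steps:
    - [0.7, -0.02, 0, 0, 0, 0.72, 40]
    - [0, 0, 0.9, 0, 0, 0, 40]
    - [0, 0, 0.9, 0, 0, 0, 40]
    - [0, 0, 0.9, 0, 0, 0, 40]
    - [0, 0, 0.9, 0, 0, 0, 40]

```text
t: 33.4
eef_pos: [519.8, 361.6, 23.7]
tool_rot: [[0.064, 0.998, 0.001], [0.998, -0.064, 0.0], [0.0, 0.001, -1.0]]
wrist_force: [1.3, 1.0, -0.6]
width: 40.5
grasp_force: 0.0
```

Call:
servo_tool:
  steps:
    - [0, 0, 0.4, 0, 0, 0, 40]
    - [0, 0, 0, 0, 0, 0, 40]
    - [0, 0, 0, 0, 0, 0, 40]

```text
t: 33.7
eef_pos: [520.0, 362.2, 5.7]
tool_rot: [[0.064, 0.998, 0.001], [0.998, -0.064, 0.0], [0.0, 0.0, -1.0]]
wrist_force: [0.2, 0.4, 0.6]
width: 40.3
grasp_force: 0.0
```

Call:
servo_tool:
  steps:
    - [0, 0, 0.1, 0, 0, 0, 40]
    - [0, 0, 0, 0, 0, 0, 40]

```text
t: 33.9
eef_pos: [519.6, 362.9, 1.0]
tool_rot: [[0.063, 0.998, 0.002], [0.998, -0.063, 0.001], [0.001, 0.002, -1.0]]
wrist_force: [-0.0, -0.0, -1.4]
width: 40.0
grasp_force: 0.0
```

Call:
servo_tool:
  steps:
    - [0, 0, 0.06, 0, 0, 0, 40]
    - [0, 0, 0, 0, 0, 0, 40]

```text
t: 34.1
eef_pos: [519.2, 362.9, -2.8]
tool_rot: [[0.063, 0.998, 0.0], [0.998, -0.063, 0.0], [0.0, 0.0, -1.0]]
wrist_force: [0.3, 0.6, -0.2]
width: 40.0
grasp_force: 0.0
```

Call:
servo_tool:
  steps:
    - [0, 0, 0.1, 0, 0, 0, 40]
    - [0, 0, 0, 0, 0, 0, 40]

```text
t: 34.3
eef_pos: [518.8, 362.7, -8.6]
tool_rot: [[0.063, 0.998, -0.001], [0.998, -0.063, -0.0], [-0.0, -0.001, -1.0]]
wrist_force: [-0.2, 0.7, -0.3]
width: 40.1
grasp_force: 0.0
```

Call:
servo_tool:
  steps:
    - [0, 0, 0.08, 0, 0, 0, 40]
    - [0, 0, 0, 0, 0, 0, 40]

```text
t: 34.5
eef_pos: [518.8, 362.7, -12.6]
tool_rot: [[0.063, 0.998, -0.001], [0.998, -0.063, -0.0], [-0.0, -0.001, -1.0]]
wrist_force: [-0.3, -0.4, -0.6]
width: 40.4
grasp_force: 0.0
```

Call:
servo_tool:
  steps:
    - [0, 0, 0.06, 0, 0, 0, 40]
    - [0, 0, 0, 0, 0, 0, 40]

```text
t: 34.7
eef_pos: [518.9, 362.7, -15.4]
tool_rot: [[0.063, 0.998, -0.0], [0.998, -0.063, -0.0], [-0.0, -0.0, -1.0]]
wrist_force: [-0.3, 0.2, -0.3]
width: 39.9
grasp_force: 0.0
```

Call:
servo_tool:
  steps:
    - [0, 0, 0.04, 0, 0, 0, 40]
    - [0, 0, 0, 0, 0, 0, 40]

```text
t: 34.9
eef_pos: [519.0, 362.8, -17.3]
tool_rot: [[0.063, 0.998, -0.0], [0.998, -0.063, -0.0], [-0.0, -0.0, -1.0]]
wrist_force: [0.8, 0.3, 0.1]
width: 40.0
grasp_force: 0.0
```

Call:
servo_tool:
  steps:
    - [0, 0.05, 0.04, 0, 0, 0, 40]
    - [0, 0, 0, 0, 0, 0, 40]

```text
t: 35.1
eef_pos: [521.9, 362.6, -19.2]
tool_rot: [[0.063, 0.998, 0.0], [0.998, -0.063, 0.0], [0.0, 0.0, -1.0]]
wrist_force: [-0.6, -0.3, 0.4]
width: 40.3
grasp_force: 0.0
```

Call:
servo_tool:
  steps:
    - [0, 0, 0.04, 0, 0, 0, 40]
    - [0, 0, 0, 0, 0, 0, 40]

```text
t: 35.3
eef_pos: [521.5, 362.6, -21.3]
tool_rot: [[0.063, 0.998, -0.0], [0.998, -0.063, -0.0], [-0.0, -0.0, -1.0]]
wrist_force: [-1.0, -0.5, 1.2]
width: 39.9
grasp_force: 0.0
```

Call:
servo_tool:
  steps:
    - [0, 0, 0.04, 0, 0, 0, 40]
    - [0, 0, 0, 0, 0, 0, 40]

```text
t: 35.5
eef_pos: [521.7, 362.7, -22.4]
tool_rot: [[0.063, 0.998, 0.0], [0.998, -0.063, 0.0], [0.0, 0.0, -1.0]]
wrist_force: [-3.0, -1.5, 7.3]
width: 40.1
grasp_force: 3.8
```

The mat is touched at z = −22, so the tips are 25 mm above the reported TCP, as figured. Back off 2 mm and grip.

Call:
servo_tool:
  steps:
    - [0, 0, -0.06, 0, 0, 0, 40]
    - [0, 0, 0, 0, 0, 0, 30]
    - [0, 0, 0, 0, 0, 0, 18]
    - [0, 0, 0, 0, 0, 0, 8]
    - [0, 0, 0, 0, 0, 0, 6]

```text
t: 36.0
eef_pos: [521.5, 362.6, -20.2]
tool_rot: [[0.063, 0.998, -0.0], [0.998, -0.063, -0.0], [-0.0, -0.0, -1.0]]
wrist_force: [0.6, 0.4, -0.8]
width: 15.2
grasp_force: 30.0
```

Call:
servo_tool:
  steps:
    - [0, 0, 0, 0, 0, 0, 6]
    - [0, 0, 0, 0, 0, 0, 6]
    - [0, 0, 0, 0, 0, 0, 6]
    - [0, 0, -0.1, 0, 0, 0, 6]
    - [0, 0, -0.5, 0, 0, 0, 6]

```text
t: 36.5
eef_pos: [520.4, 361.9, 8.3]
tool_rot: [[0.063, 0.998, -0.004], [0.998, -0.063, -0.002], [-0.002, -0.004, -1.0]]
wrist_force: [0.2, 0.9, -1.3]
width: 15.1
grasp_force: 30.0
```

Call:
servo_tool:
  steps:
    - [0, 0, -0.9, 0, 0, 1, 6]
    - [0, 0, -0.9, 0, 0, 1, 6]
    - [0, 0, 0, 0, 0, 1, 6]
    - [0, 0, 0, 0, 0, 1, 6]
    - [0, 0, 0, 0, 0, 1, 6]

```text
t: 37.0
eef_pos: [521.6, 362.7, 100.9]
tool_rot: [[0.482, 0.876, 0.001], [0.876, -0.482, 0.001], [0.001, 0.001, -1.0]]
wrist_force: [-0.3, 0.8, -1.0]
width: 15.0
grasp_force: 30.0
```

Call:
servo_tool:
  steps:
    - [0, 0, 0, 0, 0, 1, 6]
    - [0, 0, 0, 0, 0, 1, 6]
    - [0, 0, 0, 0, 0, 1, 6]
    - [0, 0, 0, 0, 0, 1, 6]
    - [0, 0, 0, 0, 0, 1, 6]

```text
t: 37.5
eef_pos: [521.6, 362.6, 100.3]
tool_rot: [[0.807, 0.591, 0.0], [0.591, -0.807, 0.0], [0.0, 0.0, -1.0]]
wrist_force: [0.0, 0.1, -0.4]
width: 15.5
grasp_force: 30.0
```

Call:
servo_tool:
  steps:
    - [0, 0, 0, 0, 0, 1, 6]
    - [0, 0, 0, 0, 0, 1, 6]
    - [0, 0, 0, 0, 0, 1, 6]
    - [0, 0, 0, 0, 0, 1, 6]
    - [0, 0, 0, 0, 0, 1, 6]

```text
t: 38.0
eef_pos: [521.5, 362.6, 100.3]
tool_rot: [[0.981, 0.194, 0.0], [0.194, -0.981, 0.0], [0.0, -0.0, -1.0]]
wrist_force: [-0.2, 0.6, -1.4]
width: 15.3
grasp_force: 30.0
```

Call:
servo_tool:
  steps:
    - [0, 0, 0, 0, 0, 1, 6]
    - [0, 0, 0, 0, 0, 1, 6]
    - [0, 0, 0, 0, 0, 0, 6]
    - [0, 0, 0, 0, 0, 0, 6]

```text
t: 38.4
eef_pos: [521.6, 362.6, 100.2]
tool_rot: [[1.0, 0.027, 0.0], [0.027, -1.0, 0.0], [0.0, -0.0, -1.0]]
wrist_force: [0.4, -0.4, -0.9]
width: 14.9
grasp_force: 30.0
```

Run:
```python
from h import *
s=manip.state(); print(s['eef_pos'],s['width'],s['grasp_force']); plan((587.5,-94.7,80),1.5)
```

```text
[521.55646645 362.64470619 100.19209572] 14.932905974868891 29.995710253715515
turn 0.01 shift [1.079 9.178 0.404] h0 1.5 q6 117 tilt [0.0002 0.0001]
```

Call:
servo_tool:
  steps:
    - [0.11, 0.92, 0, 0, 0, 0, 6]
    - [0.11, 0.92, 0, 0, 0, 0, 6]
    - [0.11, 0.92, 0, 0, 0, 0, 6]
    - [0.11, 0.92, 0, 0, 0, 0, 6]
    - [0.11, 0.92, 0, 0, 0, 0, 6]

```text
t: 38.9
eef_pos: [554.7, 131.7, 100.2]
tool_rot: [[1.0, 0.027, 0.0], [0.027, -1.0, 0.0], [0.0, -0.0, -1.0]]
wrist_force: [0.6, -0.1, -0.2]
width: 15.3
grasp_force: 30.0
```

Call:
servo_tool:
  steps:
    - [0.11, 0.92, 0, 0, 0, 0, 6]
    - [0.11, 0.92, 0, 0, 0, 0, 6]
    - [0.11, 0.92, 0, 0, 0, 0, 6]
    - [0.11, 0.92, 0.2, 0, 0, 0, 6]
    - [0.09, 0.9, 0.2, 0, 0, 0, 6]

```text
t: 39.4
eef_pos: [587.1, -97.0, 80.1]
tool_rot: [[1.0, 0.027, 0.001], [0.027, -1.0, -0.0], [0.001, 0.0, -1.0]]
wrist_force: [0.8, 1.3, -1.0]
width: 15.1
grasp_force: 30.0
```

Call:
servo_tool:
  steps:
    - [0, 0, 0, 0, 0, 0, 6]
    - [0, 0, 0, 0, 0, 0, 6]
    - [0, 0, 0, 0, 0, 0, 6]
    - [0, 0, 0, 0, 0, 0, 6]

```text
t: 39.8
eef_pos: [586.9, -93.6, 80.3]
tool_rot: [[1.0, 0.027, 0.0], [0.027, -1.0, 0.0], [0.0, -0.0, -1.0]]
wrist_force: [-0.3, -0.9, -1.3]
width: 14.9
grasp_force: 30.0
```

Run:
```python
from h import *
import pickle
d=grab('wrist');pickle.dump(d,open('c2.pkl','wb')); s=d['s'];print(s['eef_pos'],s['width'],s['grasp_force'])
plan((587.5,-94.7,80),1.5)
a=cv2.resize(d['image'][40:300,110:390],None,fx=2.1,fy=2.1,interpolation=cv2.INTER_CUBIC)
cv2.imwrite('pics/c2.png',a[:,:,::-1])
```

```text
[586.87789268 -93.64657003  80.3182341 ] 14.905132393409973 29.99616265296936
turn 0.00 shift [0.012 0.021 0.006] h0 1.5 q6 73 tilt [0.0004 0.    ]
```

View pics/c2.png

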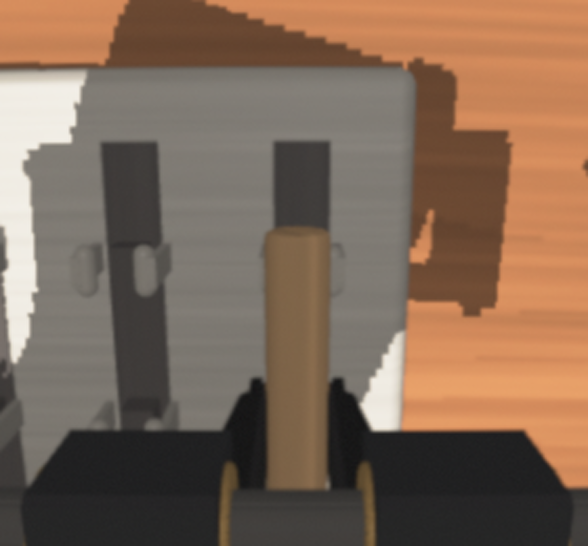

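The held handle (centre x≈297) is about 2 mm left of the clip's slot (302) and jaws (303). The handle end and jaw pair lie lengthwise as they should. Shift 2 mm and press down in steps.

Call:
servo_tool:
  steps:
    - [0, 0.04, 0.2, 0, 0, 0, 6]
    - [0, 0, 0.3, 0, 0, 0, 6]
    - [0, 0, 0.2, 0, 0, 0, 6]
    - [0, 0, 0, 0, 0, 0, 6]

```text
t: 40.25
eef_pos: [586.0, -96.4, 43.3]
tool_rot: [[1.0, 0.025, -0.003], [0.025, -1.0, 0.001], [-0.003, -0.001, -1.0]]
wrist_force: [0.5, 0.3, -0.9]
width: 15.3
grasp_force: 30.0
```

Call:
servo_tool:
  steps:
    - [0, 0, 0.08, 0, 0, 0, 6]
    - [0, 0, 0.08, 0, 0, 0, 6]
    - [0, 0, 0, 0, 0, 0, 6]

```text
t: 40.55
eef_pos: [586.8, -96.9, 36.7]
tool_rot: [[1.0, 0.024, -0.0], [0.024, -1.0, 0.0], [-0.0, -0.0, -1.0]]
wrist_force: [-1.1, -0.3, -0.1]
width: 15.1
grasp_force: 30.0
```

Call:
servo_tool:
  steps:
    - [0, 0, 0.08, 0, 0, 0, 6]
    - [0, 0, 0.08, 0, 0, 0, 6]
    - [0, 0, 0, 0, 0, 0, 6]

```text
t: 40.85
eef_pos: [587.5, -96.8, 29.3]
tool_rot: [[1.0, 0.025, 0.002], [0.025, -1.0, -0.0], [0.002, 0.0, -1.0]]
wrist_force: [2.4, 2.5, 0.5]
width: 15.5
grasp_force: 30.0
```

Call:
servo_tool:
  steps:
    - [0, 0, 0.06, 0, 0, 0, 6]
    - [0, 0, 0.06, 0, 0, 0, 6]
    - [0, 0, 0, 0, 0, 0, 6]

```text
t: 41.15
eef_pos: [586.4, -96.6, 22.2]
tool_rot: [[1.0, 0.024, -0.001], [0.024, -1.0, 0.001], [-0.001, -0.001, -1.0]]
wrist_force: [2.4, 2.9, -2.8]
width: 15.0
grasp_force: 30.0
```

Call:
servo_tool:
  steps:
    - [0, 0, 0.04, 0, 0, 0, 6]
    - [0, 0, 0, 0, 0, 0, 6]

```text
t: 41.35
eef_pos: [586.5, -96.8, 20.4]
tool_rot: [[1.0, 0.024, -0.001], [0.024, -1.0, 0.0], [-0.001, -0.0, -1.0]]
wrist_force: [0.4, 1.5, -4.0]
width: 14.8
grasp_force: 30.0
```

Call:
servo_tool:
  steps:
    - [0, 0, 0.04, 0, 0, 0, 6]
    - [0, 0, 0, 0, 0, 0, 6]

```text
t: 41.55
eef_pos: [586.6, -96.8, 20.0]
tool_rot: [[1.0, 0.024, -0.0], [0.024, -1.0, 0.0], [-0.0, -0.0, -1.0]]
wrist_force: [-4.4, 3.4, 12.5]
width: 15.7
grasp_force: 30.0
```

Snapped in and on the stops (force turns upward at z≈20). One more firm press, release, then lift and go for the next brush.

Call:
servo_tool:
  steps:
    - [0, 0, 0.02, 0, 0, 0, 6]
    - [0, 0, 0, 0, 0, 0, 6]
    - [0, 0, -0.05, 0, 0, 0, 14]
    - [0, 0, 0, 0, 0, 0, 22]
    - [0, 0, 0, 0, 0, 0, 28]

```text
t: 42.05
eef_pos: [587.0, -97.2, 20.4]
tool_rot: [[1.0, 0.024, 0.0], [0.024, -1.0, -0.0], [0.0, 0.0, -1.0]]
wrist_force: [-0.2, -0.0, -0.5]
width: 24.8
grasp_force: 0.0
```

Call:
servo_tool:
  steps:
    - [0, 0, 0, 0, 0, 0, 28]
    - [0, 0, -0.3, 0, 0, 0, 28]
    - [0, 0, -0.6, 0, 0, 0, 28]
    - [0, 0, -0.8, 0, 0, 0, 28]
    - [0, 0, -0.9, 0, 0, 0, 28]

```text
t: 42.55
eef_pos: [586.3, -96.9, 151.0]
tool_rot: [[1.0, 0.024, -0.002], [0.024, -1.0, 0.0], [-0.002, -0.001, -1.0]]
wrist_force: [1.4, 0.1, -0.3]
width: 28.0
grasp_force: 0.0
```

Call:
servo_tool:
  steps:
    - [0, 0, -0.9, 0, 0, 0, 40]
    - [0, 0, 0, 0, 0, 0, 60]
    - [0, 0, 0, 0, 0, 0, 60]
    - [0, 0, 0, 0, 0, 0, 60]

```text
t: 42.95
eef_pos: [586.3, -96.8, 194.1]
tool_rot: [[1.0, 0.024, -0.002], [0.024, -1.0, 0.001], [-0.002, -0.001, -1.0]]
wrist_force: [0.2, 0.5, 0.1]
width: 54.8
grasp_force: 0.0
```

Run:
```python
from h import *
d=grab('wrist'); brushes(d); save(d,'x1.png')
a=d['image']
# orange mask on tray region: handle location
hsv=cv2.cvtColor(a,cv2.COLOR_RGB2HSV)
for z in (52,60): print(z,proj(d,(586.6,-96,z)).round(1),proj(d,(636,-95,z)).round(1))
m=((hsv[:,:,1]>85)&(hsv[:,:,2]>40))[:240,200:300]
print(m[::12,::4].astype(int))
plan((583.5,-95,210),90); plan((460,342,205),90)
```

```text
px (250, 170) area 1292 mid [578.9 -95.7] len 113 wid 17 head 1.3
px (497, 215) area 1655 mid [ 530.5 -410.5] len 81 wid 43 head 171.8
52 [250.3 173. ] [250.5 125.1]
60 [250.3 174.7] [250.4 125.8]
[[1 1 1 1 0 0 0 0 0 0 0 0 0 0 0 0 0 0 0 0 0 0 0 0 0]
 [1 1 1 1 1 1 0 0 0 0 0 0 0 0 0 0 0 0 0 0 0 0 0 0 1]
 [1 1 1 1 1 1 1 0 0 0 0 0 0 0 0 0 0 0 0 0 0 0 1 1 1]
 [1 1 1 1 1 1 1 1 1 1 0 0 0 0 0 0 0 0 0 1 1 1 1 1 1]
 [1 1 1 1 1 1 1 1 1 1 1 1 1 1 1 1 1 1 1 1 1 1 1 1 1]
 [1 1 1 1 1 1 1 1 1 1 1 1 1 1 1 1 1 1 1 1 1 1 1 1 1]
 [1 1 1 1 1 1 1 1 1 1 1 1 1 1 1 1 1 1 1 1 1 1 1 1 1]
 [0 0 0 0 0 0 0 0 0 0 0 0 0 0 0 0 0 0 0 0 0 0 1 1 1]
 [0 0 0 0 0 0 0 0 0 0 0 0 0 0 0 0 0 0 0 0 0 0 1 1 1]
 [0 0 0 0 0 0 0 0 0 0 0 0 0 0 0 0 0 0 0 0 0 0 1 1 1]
 [0 0 0 0 0 0 0 0 0 0 0 0 0 0 0 0 0 0 0 0 0 0 1 1 1]
 [0 0 0 0 0 0 0 0 0 0 0 1 1 1 1 0 0 0 0 0 0 0 1 1 1]
 [0 0 0 0 0 0 0 0 0 0 0 1 1 1 0 0 0 0 0 0 0 0 1 1 1]
 [0 0 0 0 0 0 0 0 0 0 0 1 1 1 1 0 0 0 0 0 0 0 1 1 1]
 [0 0 0 0 0 0 0 0 0 0 0 1 1 1 1 0 0 0 0 0 0 0 1 1 1]
 [0 0 0 0 0 0 0 0 0 0 0 1 1 1 1 0 0 0 0 0 0 0 1 1 1]
 [0 0 0 0 0 0 0 0 0 0 0 1 1 1 1 0 0 0 0 0 0 0 1 1 1]
 [0 0 0 0 0 0 0 0 0 0 0 0 1 1 0 0 0 0 0 0 0 1 1 1 1]
 [0 0 0 0 0 0 0 0 0 0 0 0 1 1 1 0 0 0 0 0 0 1 1 1 1]
 [0 0 0 0 0 0 0 0 0 0 0 0 0 0 0 0 0 0 0 0 0 1 1 1 1]]
turn -17.72 shift [ 0.036 -0.055 -0.323] h0 1.4 q6 73 tilt [-0.0024  0.0007]
turn -17.72 shift [ 8.776 -2.525 -0.223] h0 1.4 q6 73 tilt [-0.0024  0.0007]
```

Brush 1 is home: its apparent length puts it at ~54 mm height, y = −96. Back to the mat.

Call:
servo_tool:
  steps:
    - [0, 0, -0.22, 0, 0, -1, 60]
    - [0, 0, 0, 0, 0, -1, 60]
    - [0, 0, 0, 0, 0, -1, 60]
    - [0, 0, 0, 0, 0, -1, 60]
    - [0, 0, 0, 0, 0, -1, 60]

```text
t: 43.5
eef_pos: [586.4, -96.8, 204.8]
tool_rot: [[0.894, 0.448, -0.002], [0.448, -0.894, 0.001], [-0.002, -0.002, -1.0]]
wrist_force: [-1.2, 0.3, -0.2]
width: 59.9
grasp_force: 0.0
```

Call:
servo_tool:
  steps:
    - [0, 0, 0, 0, 0, -1, 60]
    - [0, 0, 0, 0, 0, -1, 60]
    - [0, 0, 0, 0, 0, -1, 60]
    - [0, 0, 0, 0, 0, -1, 60]
    - [0, 0, 0, 0, 0, -1, 60]

```text
t: 44.0
eef_pos: [586.4, -96.8, 204.8]
tool_rot: [[0.621, 0.784, -0.003], [0.784, -0.621, 0.001], [-0.001, -0.002, -1.0]]
wrist_force: [-1.0, -0.2, -0.6]
width: 60.1
grasp_force: 0.0
```

Call:
servo_tool:
  steps:
    - [0, 0, 0, 0, 0, -1, 60]
    - [0, 0, 0, 0, 0, -1, 60]
    - [0, 0, 0, 0, 0, -1, 60]
    - [0, 0, 0, 0, 0, -1, 60]
    - [0, 0, 0, 0, 0, -1, 60]

```text
t: 44.5
eef_pos: [586.5, -96.8, 204.8]
tool_rot: [[0.232, 0.973, -0.002], [0.973, -0.232, 0.001], [0.0, -0.003, -1.0]]
wrist_force: [0.6, -0.3, 0.9]
width: 60.2
grasp_force: 0.0
```

Call:
servo_tool:
  steps:
    - [0, 0, 0, 0, 0, -1, 60]
    - [0, 0, 0, 0, 0, -1, 60]
    - [0, 0, 0, 0, 0, -0.7, 60]
    - [0.85, -0.13, 0, 0, 0, 0, 60]
    - [0.85, -0.13, 0, 0, 0, 0, 60]

```text
t: 45.0
eef_pos: [573.4, -11.7, 204.7]
tool_rot: [[0.004, 1.0, -0.003], [1.0, -0.004, 0.0], [0.0, -0.003, -1.0]]
wrist_force: [1.0, -0.7, 0.1]
width: 60.2
grasp_force: 0.0
```

Call:
servo_tool:
  steps:
    - [0.85, -0.13, 0, 0, 0, 0, 60]
    - [0.85, -0.13, 0, 0, 0, 0, 60]
    - [0.85, -0.13, 0, 0, 0, 0, 60]
    - [0.85, -0.13, 0, 0, 0, 0, 60]
    - [0.85, -0.13, 0, 0, 0, 0, 60]

```text
t: 45.5
eef_pos: [541.0, 202.2, 205.0]
tool_rot: [[0.002, 1.0, -0.002], [1.0, -0.002, -0.001], [-0.001, -0.002, -1.0]]
wrist_force: [1.1, 0.7, 0.5]
width: 60.1
grasp_force: 0.0
```

Call:
servo_tool:
  steps:
    - [0.85, -0.14, 0, 0, 0, 0, 60]
    - [0.85, -0.14, 0, 0, 0, 0, 60]
    - [0.83, -0.14, 0, 0, 0, 0, 60]
    - [0, 0, 0, 0, 0, 0, 60]
    - [0, 0, 0, 0, 0, 0, 60]

```text
t: 46.0
eef_pos: [520.4, 327.7, 204.9]
tool_rot: [[-0.0, 1.0, -0.002], [1.0, 0.0, -0.001], [-0.001, -0.002, -1.0]]
wrist_force: [-0.1, -1.0, -0.1]
width: 59.9
grasp_force: 0.0
```

Call:
servo_tool:
  steps:
    - [0, 0, 0, 0, 0, 0, 60]
    - [0, 0, 0, 0, 0, 0, 60]

```text
t: 46.2
eef_pos: [521.4, 326.1, 206.1]
tool_rot: [[0.003, 1.0, -0.001], [1.0, -0.003, -0.0], [-0.0, -0.001, -1.0]]
wrist_force: [-0.3, 0.7, 0.2]
width: 59.9
grasp_force: 0.0
```

Run:
```python
from h import *
d=grab('wrist'); brushes(d); print(d['s']['eef_pos'])
plan((459.2,350,-20),93.4)
```

```text
px (198, 142) area 1063 mid [459.2 350.6] len 99 wid 16 head 93.6
px (303, 150) area 1023 mid [583.2 340.7] len 100 wid 15 head 86.9
[521.37015997 326.10439138 206.10704178]
turn -0.72 shift [ 0.55  -1.214  4.526] h0 89.8 q6 26 tilt [-0.0003 -0.0001]
```

Call:
servo_tool:
  steps:
    - [0, 0, 0, 0, 0, -0.74, 50]
    - [0.27, -0.6, 0, 0, 0, 0, 40]
    - [0.27, -0.61, 0, 0, 0, 0, 40]
    - [0, 0, 0.5, 0, 0, 0, 40]
    - [0, 0, 0.9, 0, 0, 0, 40]

```text
t: 46.75
eef_pos: [460.1, 351.0, 138.6]
tool_rot: [[-0.063, 0.998, 0.006], [0.998, 0.063, 0.004], [0.003, 0.006, -1.0]]
wrist_force: [1.3, 0.1, -0.4]
width: 40.0
grasp_force: 0.0
```

Call:
servo_tool:
  steps:
    - [0, 0, 0.9, 0, 0, 0, 40]
    - [0, 0, 0.9, 0, 0, 0, 40]
    - [0, 0, 0.6, 0, 0, 0, 40]
    - [0, 0, 0.4, 0, 0, 0, 40]
    - [0, 0, 0, 0, 0, 0, 40]

```text
t: 47.25
eef_pos: [458.2, 349.0, -5.9]
tool_rot: [[-0.062, 0.998, -0.004], [0.998, 0.062, -0.002], [-0.002, -0.004, -1.0]]
wrist_force: [0.2, -0.8, 0.4]
width: 39.9
grasp_force: 0.0
```

Call:
servo_tool:
  steps:
    - [0, 0, 0, 0, 0, 0, 40]
    - [0, 0, 0, 0, 0, 0, 40]

```text
t: 47.45
eef_pos: [459.8, 350.5, -2.1]
tool_rot: [[-0.062, 0.998, 0.002], [0.998, 0.062, 0.001], [0.001, 0.002, -1.0]]
wrist_force: [-0.2, -0.9, -0.6]
width: 40.0
grasp_force: 0.0
```

Run:
```python
from h import *
print(manip.state()['eef_pos']); plan((459.2,349.7,-20),93.5)
```

```text
[459.80722835 350.51483976  -2.14464403]
turn 0.01 shift [-0.016 -0.013  0.357] h0 93.6 q6 27 tilt [0.0018 0.0011]
```

Call:
servo_tool:
  steps:
    - [0, 0, 0.2, 0, 0, 0, 40]
    - [0, 0, 0.12, 0, 0, 0, 40]
    - [0, 0, 0, 0, 0, 0, 30]
    - [0, 0, 0, 0, 0, 0, 18]
    - [0, 0, 0, 0, 0, 0, 8]

```text
t: 47.95
eef_pos: [459.0, 350.4, -19.4]
tool_rot: [[-0.063, 0.998, 0.0], [0.998, 0.063, 0.0], [0.0, 0.0, -1.0]]
wrist_force: [0.4, -0.1, 1.0]
width: 21.4
grasp_force: 0.0
```

Call:
servo_tool:
  steps:
    - [0, 0, 0, 0, 0, 0, 6]
    - [0, 0, 0, 0, 0, 0, 6]
    - [0, 0, 0, 0, 0, 0, 6]
    - [0, 0, 0, 0, 0, 0, 6]

```text
t: 48.35
eef_pos: [459.1, 350.5, -19.4]
tool_rot: [[-0.063, 0.998, 0.0], [0.998, 0.063, 0.0], [0.0, 0.0, -1.0]]
wrist_force: [-0.4, -0.7, 1.5]
width: 15.1
grasp_force: 30.0
```

Call:
servo_tool:
  steps:
    - [0, 0, -0.2, 0, 0, 0, 6]
    - [0, 0, -0.6, 0, 0, 0, 6]
    - [0, 0, -0.8, 0, 0, 1, 6]
    - [0, 0, -0.8, 0, 0, 1, 6]
    - [0, 0, 0, 0, 0, 1, 6]

```text
t: 48.85
eef_pos: [460.8, 351.5, 106.0]
tool_rot: [[0.201, 0.98, 0.007], [0.98, -0.201, 0.004], [0.006, 0.006, -1.0]]
wrist_force: [0.6, 0.7, -1.2]
width: 15.4
grasp_force: 30.0
```

Call:
servo_tool:
  steps:
    - [0, 0, 0, 0, 0, 1, 6]
    - [0, 0, 0, 0, 0, 1, 6]
    - [0, 0, 0, 0, 0, 1, 6]
    - [0, 0, 0, 0, 0, 1, 6]
    - [0, 0, 0, 0, 0, 1, 6]

```text
t: 49.35
eef_pos: [458.9, 350.3, 101.1]
tool_rot: [[0.596, 0.803, 0.0], [0.803, -0.596, 0.0], [0.0, 0.0, -1.0]]
wrist_force: [-0.2, -0.2, -1.7]
width: 15.3
grasp_force: 30.0
```

Call:
servo_tool:
  steps:
    - [0, 0, 0, 0, 0, 1, 6]
    - [0, 0, 0, 0, 0, 1, 6]
    - [0, 0, 0, 0, 0, 1, 6]
    - [0, 0, 0, 0, 0, 1, 6]
    - [0, 0, 0, 0, 0, 1, 6]

```text
t: 49.85
eef_pos: [458.9, 350.3, 101.1]
tool_rot: [[0.88, 0.476, 0.0], [0.476, -0.88, 0.0], [0.0, -0.0, -1.0]]
wrist_force: [-0.4, 0.3, 0.3]
width: 15.7
grasp_force: 30.0
```

Call:
servo_tool:
  steps:
    - [0, 0, 0, 0, 0, 1, 6]
    - [0, 0, 0, 0, 0, 1, 6]
    - [0, 0, 0, 0, 0, 1, 6]
    - [0, 0, 0, 0, 0, 1, 6]
    - [0, 0, 0, 0, 0, 1, 6]

```text
t: 50.35
eef_pos: [458.9, 350.3, 101.1]
tool_rot: [[0.998, 0.059, 0.0], [0.059, -0.998, 0.0], [0.0, -0.0, -1.0]]
wrist_force: [0.6, -0.4, -1.7]
width: 15.1
grasp_force: 30.0
```

Call:
servo_tool:
  steps:
    - [0, 0, 0, 0, 0, 0.42, 6]
    - [0.25, 0.86, 0, 0, 0, 0, 6]
    - [0.25, 0.86, 0, 0, 0, 0, 6]
    - [0.25, 0.86, 0, 0, 0, 0, 6]
    - [0.25, 0.86, 0, 0, 0, 0, 6]

```text
t: 50.85
eef_pos: [513.7, 178.2, 101.1]
tool_rot: [[1.0, 0.027, 0.0], [0.027, -1.0, 0.0], [0.0, -0.0, -1.0]]
wrist_force: [0.9, 0.2, 0.0]
width: 15.5
grasp_force: 30.0
```

Call:
servo_tool:
  steps:
    - [0.25, 0.86, 0, 0, 0, 0, 6]
    - [0.25, 0.86, 0, 0, 0, 0, 6]
    - [0.25, 0.86, 0, 0, 0, 0, 6]
    - [0.25, 0.86, 0.2, 0, 0, 0, 6]
    - [0.25, 0.86, 0.2, 0, 0, 0, 6]

```text
t: 51.35
eef_pos: [582.0, -35.4, 81.1]
tool_rot: [[1.0, 0.026, 0.001], [0.026, -1.0, -0.0], [0.001, 0.0, -1.0]]
wrist_force: [0.9, 1.4, 0.3]
width: 15.2
grasp_force: 30.0
```

Call:
servo_tool:
  steps:
    - [0, 0, 0, 0, 0, 0, 6]
    - [0, 0, 0, 0, 0, 0, 6]
    - [0, 0, 0, 0, 0, 0, 6]
    - [0, 0, 0, 0, 0, 0, 6]

```text
t: 51.75
eef_pos: [581.4, -32.3, 81.0]
tool_rot: [[1.0, 0.028, 0.0], [0.028, -1.0, 0.0], [0.0, -0.0, -1.0]]
wrist_force: [0.4, 0.3, -0.7]
width: 15.4
grasp_force: 30.0
```

Run:
```python
from h import *
import pickle
d=grab('wrist');pickle.dump(d,open('c1.pkl','wb')); s=d['s'];print(s['eef_pos'],s['width'],s['grasp_force'])
plan((585.2,-35.9,80),1.5)
im=d['image'].astype(int)
hsv=cv2.cvtColor(d['image'],cv2.COLOR_RGB2HSV)
m=(hsv[:,:,1]>85)
p=pickle.load(open('c2.pkl','rb')); hp=cv2.cvtColor(p['image'],cv2.COLOR_RGB2HSV)
for nm,h,i in (('now',hsv,im),('ref',hp,p['image'].astype(int))):
    for r in (115,140,168,190):
        print(nm,r,'wood',np.nonzero(h[r,225:280,1]>85)[0][[0,-1]]+225 if (h[r,225:280,1]>85).any() else None, (i[r,226:280:2].sum(1)//3))
```

```text
[581.41059159 -32.3425202   80.97391713] 15.411809526659475 29.999990165233612
turn 0.02 shift [0.073 0.073 0.019] h0 1.6 q6 79 tilt [0.0005 0.0001]
now 115 wood None [128 128 127 128 128 128 127 128 127 127 127 128 127 128 128 127 128 127
 128 127 127 128 128 127 128 127 126]
now 140 wood None [127 127 127 127 128 128 127 128 127 128 128 128 128 128 128 128 128 127
 128 127 127 128 128 127 127 127 126]
now 168 wood [237 265] [124 123 123 123 121  96  97  99 102 105 108 109 107 105 104 102 103 102
  99  95  92 116 121 120 120 121 123]
now 190 wood [237 266] [123 123 123 122 120  99  96  99 106 112 110 108 106 104 103 102 102 101
  98  94  79  99 121 121 121 121 121]
ref 115 wood None [122 122 123 122 123 122 121  85  59  60  61  60  60  60  61  62  62  62
  61  60  71 119 123 123 123 123 123]
ref 140 wood None [122 121 122 122 121 121 120  91  59  59  61  58  60  60  61  61  61  61
  60  59  75 118 123 122 122 122 122]
ref 168 wood [237 266] [122 122 122 122 116  94  90  94  98 100 100 100 100 100 100 102 107 106
  99  94  94 113 116 117 120 121 121]
ref 190 wood [237 265] [123 123 123 123 121  96  89  93  98  99  99  99 100  99 101 103 107 104
  98  93  99 121 124 123 124 124 123]
```

Run:
```python
from h import *
import pickle
for nm in ('c2','c1'):
    d=pickle.load(open(nm+'.pkl','rb')); g=cv2.GaussianBlur(d['image'],(3,3),0).astype(int).sum(2)/3
    for r in (112,118,124):
        row=g[r,100:420]; dark=row<np.median(row)*.72
        e=np.nonzero(np.diff(dark.astype(int)))[0]+100.5
        for a,b in zip(e[:-1],e[1:]):
            if dark[int(a-100)+2] and 15<b-a<45: print(nm,r,(a,b),(atz(d,((a+b)/2,r),30)).round(1),'TCP',d['s']['eef_pos'].round(1)[:2])
```

```text
c2 112 (np.float64(157.5), np.float64(184.5)) [651.9 -33.6  30. ] TCP [586.9 -93.6]
c2 112 (np.float64(239.5), np.float64(266.5)) [653.3 -93.4  30. ] TCP [586.9 -93.6]
c2 118 (np.float64(158.5), np.float64(184.5)) [647.6 -33.8  30. ] TCP [586.9 -93.6]
c2 118 (np.float64(239.5), np.float64(266.5)) [649.  -93.5  30. ] TCP [586.9 -93.6]
c2 118 (np.float64(306.5), np.float64(350.5)) [ 650.7 -148.8   30. ] TCP [586.9 -93.6]
c2 124 (np.float64(158.5), np.float64(185.5)) [643.3 -34.   30. ] TCP [586.9 -93.6]
c2 124 (np.float64(239.5), np.float64(266.5)) [644.7 -93.6  30. ] TCP [586.9 -93.6]
c2 124 (np.float64(306.5), np.float64(350.5)) [ 646.3 -149.1   30. ] TCP [586.9 -93.6]
c1 112 (np.float64(160.5), np.float64(186.5)) [646.4  26.1  30. ] TCP [581.4 -32.3]
c1 112 (np.float64(323.5), np.float64(350.5)) [649.8 -93.4  30. ] TCP [581.4 -32.3]
c1 118 (np.float64(160.5), np.float64(186.5)) [642.1  26.3  30. ] TCP [581.4 -32.3]
c1 118 (np.float64(323.5), np.float64(349.5)) [645.4 -93.4  30. ] TCP [581.4 -32.3]
c1 124 (np.float64(160.5), np.float64(187.5)) [637.7  26.   30. ] TCP [581.4 -32.3]
c1 124 (np.float64(322.5), np.float64(349.5)) [641.1 -93.5  30. ] TCP [581.4 -32.3]
```

Slot positions agree (60 mm apart): clip1's middle is y≈−35.5. Press in as before.

Call:
servo_tool:
  steps:
    - [0.07, 0.07, 0.2, 0, 0, 0, 6]
    - [0, 0, 0.3, 0, 0, 0, 6]
    - [0, 0, 0.2, 0, 0, 0, 6]
    - [0, 0, 0, 0, 0, 0, 6]

```text
t: 52.2
eef_pos: [584.4, -36.6, 43.8]
tool_rot: [[1.0, 0.027, -0.003], [0.027, -1.0, 0.001], [-0.003, -0.001, -1.0]]
wrist_force: [-0.1, 0.2, -0.7]
width: 15.2
grasp_force: 30.0
```

Call:
servo_tool:
  steps:
    - [0, 0, 0.08, 0, 0, 0, 6]
    - [0, 0, 0.08, 0, 0, 0, 6]
    - [0, 0, 0, 0, 0, 0, 6]

```text
t: 52.5
eef_pos: [585.1, -36.9, 37.2]
tool_rot: [[1.0, 0.026, -0.0], [0.026, -1.0, 0.0], [-0.0, -0.0, -1.0]]
wrist_force: [-0.2, -0.2, -0.6]
width: 15.5
grasp_force: 30.0
```

Call:
servo_tool:
  steps:
    - [0, 0, 0.08, 0, 0, 0, 6]
    - [0, 0, 0.08, 0, 0, 0, 6]
    - [0, 0, 0, 0, 0, 0, 6]

```text
t: 52.8
eef_pos: [585.9, -36.8, 29.8]
tool_rot: [[1.0, 0.026, 0.002], [0.026, -1.0, 0.0], [0.002, 0.0, -1.0]]
wrist_force: [2.5, 2.3, -0.8]
width: 15.2
grasp_force: 30.0
```

Call:
servo_tool:
  steps:
    - [0, 0, 0.08, 0, 0, 0, 6]
    - [0, 0, 0.08, 0, 0, 0, 6]
    - [0, 0, 0, 0, 0, 0, 6]

```text
t: 53.1
eef_pos: [585.0, -36.8, 21.2]
tool_rot: [[1.0, 0.026, -0.0], [0.026, -1.0, 0.0], [-0.0, -0.0, -1.0]]
wrist_force: [0.1, 2.6, 2.2]
width: 15.0
grasp_force: 30.0
```

Call:
servo_tool:
  steps:
    - [0, 0, 0.04, 0, 0, 0, 6]
    - [0, 0, 0, 0, 0, 0, 6]
    - [0, 0, 0, 0, 0, 0, 6]

```text
t: 53.4
eef_pos: [585.2, -36.8, 20.9]
tool_rot: [[1.0, 0.026, 0.001], [0.026, -1.0, 0.0], [0.001, -0.0, -1.0]]
wrist_force: [-4.6, 3.7, 22.6]
width: 15.0
grasp_force: 30.0
```

On the stops (22 N at the home height). Release and fetch the last brush.

Call:
servo_tool:
  steps:
    - [0, 0, -0.07, 0, 0, 0, 14]
    - [0, 0, 0, 0, 0, 0, 22]
    - [0, 0, 0, 0, 0, 0, 28]
    - [0, 0, 0, 0, 0, 0, 28]
    - [0, 0, -0.3, 0, 0, 0, 28]

```text
t: 53.9
eef_pos: [584.2, -37.0, 36.4]
tool_rot: [[1.0, 0.026, -0.003], [0.026, -1.0, 0.001], [-0.003, -0.001, -1.0]]
wrist_force: [-0.2, -0.7, 0.6]
width: 28.0
grasp_force: 0.0
```

Call:
servo_tool:
  steps:
    - [0, 0, -0.6, 0, 0, 0, 28]
    - [0, 0, -0.9, 0, 0, 0, 28]
    - [0, 0, -0.9, 0, 0, 0, 28]
    - [0, 0, -0.9, 0, 0, -0.7, 40]
    - [0, 0, 0, 0, 0, -1, 60]

```text
t: 54.4
eef_pos: [587.4, -37.5, 208.8]
tool_rot: [[0.984, 0.176, 0.009], [0.176, -0.984, -0.002], [0.009, 0.003, -1.0]]
wrist_force: [-0.3, -0.5, -0.4]
width: 38.6
grasp_force: 0.0
```

Run:
```python
from h import *
d=grab('wrist'); brushes(d); print(d['s']['eef_pos'].round(1),d['s']['width'])
```

```text
px (248, 173) area 1154 mid [575.5 -36.5] len 112 wid 18 head 0.9
px (303, 179) area 1143 mid [ 578.9 -104. ] len 113 wid 18 head 2.2
[587.4 -37.5 208.8] 38.61038616977753
```

Call:
servo_tool:
  steps:
    - [0, 0, 0, 0, 0, -1, 60]
    - [0, 0, 0, 0, 0, -1, 60]
    - [0, 0, 0, 0, 0, -1, 60]
    - [0, 0, 0, 0, 0, -1, 60]
    - [0, 0, 0, 0, 0, -1, 60]

```text
t: 54.95
eef_pos: [584.8, -37.1, 201.7]
tool_rot: [[0.818, 0.575, -0.002], [0.575, -0.818, 0.0], [-0.001, -0.001, -1.0]]
wrist_force: [1.0, -0.7, 0.7]
width: 59.9
grasp_force: 0.0
```

Call:
servo_tool:
  steps:
    - [0, 0, 0, 0, 0, -1, 60]
    - [0, 0, 0, 0, 0, -1, 60]
    - [0, 0, 0, 0, 0, -1, 60]
    - [0, 0, 0, 0, 0, -1, 60]
    - [0, 0, 0, 0, 0, -1, 60]

```text
t: 55.45
eef_pos: [584.8, -37.1, 201.7]
tool_rot: [[0.499, 0.867, -0.002], [0.867, -0.499, 0.0], [-0.001, -0.002, -1.0]]
wrist_force: [-0.4, -0.3, -0.0]
width: 59.6
grasp_force: 0.0
```

Call:
servo_tool:
  steps:
    - [0, 0, 0, 0, 0, -1, 60]
    - [0, 0, 0, 0, 0, -1, 60]
    - [0, 0, 0, 0, 0, -1, 60]
    - [0, 0, 0, 0, 0, -1, 60]
    - [0, 0, 0, 0, 0, -1, 60]

```text
t: 55.95
eef_pos: [584.8, -37.1, 201.7]
tool_rot: [[0.085, 0.996, -0.002], [0.996, -0.085, 0.0], [0.0, -0.002, -1.0]]
wrist_force: [0.9, 0.2, -0.7]
width: 60.0
grasp_force: 0.0
```

Call:
servo_tool:
  steps:
    - [0, 0, 0, 0, 0, -1, 60]
    - [0.88, 0, 0, 0, 0, 0, 60]
    - [0.88, 0, 0, 0, 0, 0, 60]
    - [0.88, 0, 0, 0, 0, 0, 60]
    - [0.88, 0, 0, 0, 0, 0, 60]

```text
t: 56.45
eef_pos: [584.7, 140.4, 201.8]
tool_rot: [[0.002, 1.0, -0.002], [1.0, -0.002, -0.0], [-0.0, -0.002, -1.0]]
wrist_force: [0.8, -0.1, 0.9]
width: 59.5
grasp_force: 0.0
```

Call:
servo_tool:
  steps:
    - [0.88, 0, 0, 0, 0, 0, 60]
    - [0.88, 0, 0, 0, 0, 0, 60]
    - [0.88, -0.1, 0, 0, 0, 0, 60]
    - [0.7, -0.1, 0, 0, 0, 0, 60]
    - [0, 0, 0, 0, 0, 0, 60]

```text
t: 56.95
eef_pos: [573.8, 309.7, 201.3]
tool_rot: [[-0.002, 1.0, -0.002], [1.0, 0.002, -0.0], [-0.0, -0.002, -1.0]]
wrist_force: [-0.4, -0.0, 0.1]
width: 60.0
grasp_force: 0.0
```

Call:
servo_tool:
  steps:
    - [0, 0, 0, 0, 0, 0, 60]
    - [0, 0, 0, 0, 0, 0, 60]
    - [0, 0, 0, 0, 0, 0, 60]

```text
t: 57.25
eef_pos: [575.5, 304.8, 202.7]
tool_rot: [[0.002, 1.0, -0.0], [1.0, -0.002, -0.0], [-0.0, -0.0, -1.0]]
wrist_force: [-0.3, -0.2, 0.6]
width: 60.0
grasp_force: 0.0
```

Run:
```python
from h import *
d=grab('wrist'); brushes(d); print(d['s']['eef_pos'].round(1))
plan((583.3,339.5,-20),86.9)
```

```text
px (258, 132) area 1095 mid [583.7 341. ] len 99 wid 15 head 87.4
px (252, 232) area 1545 mid [575.8 218. ] len 138 wid 18 head 179.9
[575.5 304.8 202.7]
turn 0.60 shift [0.7   0.118 4.458] h0 89.9 q6 22 tilt [-0.0001 -0.0001]
```

Both clipped brushes show the same height (home), and the last brush has not moved.

Call:
servo_tool:
  steps:
    - [0, 0, 0, 0, 0, 0.5, 50]
    - [0.35, 0.05, 0, 0, 0, 0, 40]
    - [0.35, 0.06, 0, 0, 0, 0, 40]
    - [0, 0, 0.5, 0, 0, 0, 40]
    - [0, 0, 0.9, 0, 0, 0, 40]

```text
t: 57.8
eef_pos: [584.0, 341.1, 135.0]
tool_rot: [[0.044, 0.999, 0.006], [0.999, -0.044, 0.003], [0.003, 0.006, -1.0]]
wrist_force: [1.2, 0.1, -0.5]
width: 39.9
grasp_force: 0.0
```

Call:
servo_tool:
  steps:
    - [0, 0, 0.9, 0, 0, 0, 40]
    - [0, 0, 0.9, 0, 0, 0, 40]
    - [0, 0, 0.6, 0, 0, 0, 40]
    - [0, 0, 0.3, 0, 0, 0, 40]
    - [0, 0, 0, 0, 0, 0, 40]

```text
t: 58.3
eef_pos: [581.8, 339.9, -3.6]
tool_rot: [[0.044, 0.999, -0.003], [0.999, -0.044, -0.001], [-0.001, -0.002, -1.0]]
wrist_force: [0.3, -0.6, 0.1]
width: 39.9
grasp_force: 0.0
```

Call:
servo_tool:
  steps:
    - [0, 0, 0, 0, 0, 0, 40]
    - [0, 0, 0, 0, 0, 0, 40]
    - [0, 0, 0, 0, 0, 0, 40]

```text
t: 58.6
eef_pos: [582.9, 341.1, -0.3]
tool_rot: [[0.044, 0.999, 0.002], [0.999, -0.044, 0.001], [0.001, 0.002, -1.0]]
wrist_force: [-0.4, -0.4, 0.3]
width: 39.6
grasp_force: 0.0
```

Run:
```python
from h import *
print(manip.state()['eef_pos']); plan((583.4,339.8,-19.7),87.3)
```

```text
[ 5.82933341e+02  3.41111773e+02 -3.43046449e-01]
turn 0.04 shift [-0.026  0.011  0.387] h0 87.5 q6 27 tilt [0.0023 0.0011]
```

Call:
servo_tool:
  steps:
    - [-0.02, 0.01, 0.2, 0, 0, 0, 40]
    - [0, 0, 0.16, 0, 0, 0, 40]
    - [0, 0, 0, 0, 0, 0, 30]
    - [0, 0, 0, 0, 0, 0, 18]
    - [0, 0, 0, 0, 0, 0, 8]

```text
t: 59.1
eef_pos: [582.7, 339.8, -20.0]
tool_rot: [[0.044, 0.999, 0.0], [0.999, -0.044, 0.0], [0.0, 0.0, -1.0]]
wrist_force: [-0.3, -0.1, 0.6]
width: 21.4
grasp_force: 0.0
```

Call:
servo_tool:
  steps:
    - [0, 0, 0, 0, 0, 0, 6]
    - [0, 0, 0, 0, 0, 0, 6]
    - [0, 0, 0, 0, 0, 0, 6]
    - [0, 0, 0, 0, 0, 0, 6]

```text
t: 59.5
eef_pos: [582.7, 339.8, -19.9]
tool_rot: [[0.044, 0.999, 0.0], [0.999, -0.044, 0.0], [0.0, 0.0, -1.0]]
wrist_force: [-1.5, -0.5, 1.2]
width: 15.3
grasp_force: 30.0
```

Call:
servo_tool:
  steps:
    - [0, 0, -0.2, 0, 0, 0, 6]
    - [0, 0, -0.6, 0, 0, 0, 6]
    - [0, 0, -0.8, 0, 0, 1, 6]
    - [0, 0, -0.8, 0, 0, 1, 6]
    - [0, 0, 0, 0, 0, 1, 6]

```text
t: 60.0
eef_pos: [584.9, 340.9, 106.6]
tool_rot: [[0.304, 0.953, 0.008], [0.953, -0.304, 0.004], [0.006, 0.007, -1.0]]
wrist_force: [0.3, 1.1, -0.8]
width: 15.4
grasp_force: 30.0
```

Call:
servo_tool:
  steps:
    - [0, 0, 0, 0, 0, 1, 6]
    - [0, 0, 0, 0, 0, 1, 6]
    - [0, 0, 0, 0, 0, 1, 6]
    - [0, 0, 0, 0, 0, 1, 6]
    - [0, 0, 0, 0, 0, 1, 6]

```text
t: 60.5
eef_pos: [582.6, 339.7, 100.7]
tool_rot: [[0.678, 0.735, 0.0], [0.735, -0.678, 0.0], [0.0, 0.0, -1.0]]
wrist_force: [0.4, -0.3, -0.5]
width: 15.5
grasp_force: 30.0
```

Call:
servo_tool:
  steps:
    - [0, 0, 0, 0, 0, 1, 6]
    - [0, 0, 0, 0, 0, 1, 6]
    - [0, 0, 0, 0, 0, 1, 6]
    - [0, 0, 0, 0, 0, 1, 6]
    - [0, 0, 0, 0, 0, 1, 6]

```text
t: 61.0
eef_pos: [582.6, 339.7, 100.7]
tool_rot: [[0.925, 0.379, 0.0], [0.379, -0.925, 0.0], [0.0, -0.0, -1.0]]
wrist_force: [-0.3, 0.9, -0.5]
width: 14.9
grasp_force: 30.0
```

Call:
servo_tool:
  steps:
    - [0, 0, 0, 0, 0, 1, 6]
    - [0, 0, 0, 0, 0, 1, 6]
    - [0, 0, 0, 0, 0, 1, 6]
    - [0, 0, 0, 0, 0, 1, 6]
    - [0, 0, 0, 0, 0, 0.2, 6]

```text
t: 61.5
eef_pos: [582.6, 339.7, 100.6]
tool_rot: [[1.0, 0.024, 0.0], [0.024, -1.0, 0.0], [0.0, -0.0, -1.0]]
wrist_force: [0.3, 0.3, -1.3]
width: 15.1
grasp_force: 30.0
```

Call:
servo_tool:
  steps:
    - [-0.02, 0.9, 0, 0, 0, 0, 6]
    - [-0.02, 0.9, 0, 0, 0, 0, 6]
    - [-0.02, 0.9, 0, 0, 0, 0, 6]
    - [-0.02, 0.9, 0, 0, 0, 0, 6]
    - [-0.02, 0.9, 0, 0, 0, 0, 6]

```text
t: 62.0
eef_pos: [583.4, 113.0, 100.5]
tool_rot: [[1.0, 0.029, 0.001], [0.029, -1.0, 0.0], [0.001, -0.0, -1.0]]
wrist_force: [0.8, -1.0, -0.6]
width: 15.6
grasp_force: 30.0
```

Call:
servo_tool:
  steps:
    - [-0.02, 0.9, 0.2, 0, 0, 0, 6]
    - [-0.02, 0.9, 0.2, 0, 0, 0, 6]
    - [0, 0, 0, 0, 0, 0, 6]
    - [0, 0, 0, 0, 0, 0, 6]
    - [0, 0, 0, 0, 0, 0, 6]

```text
t: 62.5
eef_pos: [584.1, 25.4, 80.4]
tool_rot: [[1.0, 0.028, 0.001], [0.028, -1.0, 0.0], [0.001, -0.0, -1.0]]
wrist_force: [0.4, -0.9, -1.6]
width: 15.4
grasp_force: 30.0
```

Run:
```python
from h import *
s=manip.state(); print(s['eef_pos'],s['width']); plan((583.8,24.4,80),1.5)
```

```text
[584.10040489  25.43679069  80.40912606] 15.442695995889094
turn 0.02 shift [-0.007  0.021  0.008] h0 1.6 q6 84 tilt [0.0007 0.0002]
```

Call:
servo_tool:
  steps:
    - [0, 0, 0.2, 0, 0, 0, 6]
    - [0, 0, 0.3, 0, 0, 0, 6]
    - [0, 0, 0.2, 0, 0, 0, 6]
    - [0, 0, 0, 0, 0, 0, 6]

```text
t: 62.9
eef_pos: [583.1, 25.5, 43.4]
tool_rot: [[1.0, 0.027, -0.003], [0.027, -1.0, 0.0], [-0.003, -0.0, -1.0]]
wrist_force: [0.3, -0.4, -1.4]
width: 15.6
grasp_force: 30.0
```

Call:
servo_tool:
  steps:
    - [0, 0, 0.08, 0, 0, 0, 6]
    - [0, 0, 0.08, 0, 0, 0, 6]
    - [0, 0, 0, 0, 0, 0, 6]

```text
t: 63.2
eef_pos: [583.8, 24.7, 36.7]
tool_rot: [[1.0, 0.026, -0.0], [0.026, -1.0, 0.0], [-0.0, -0.0, -1.0]]
wrist_force: [-0.0, -0.4, -0.9]
width: 15.0
grasp_force: 30.0
```

Call:
servo_tool:
  steps:
    - [0, 0, 0.08, 0, 0, 0, 6]
    - [0, 0, 0.08, 0, 0, 0, 6]
    - [0, 0, 0, 0, 0, 0, 6]

```text
t: 63.5
eef_pos: [584.5, 24.6, 29.0]
tool_rot: [[1.0, 0.026, 0.001], [0.026, -1.0, -0.0], [0.001, 0.0, -1.0]]
wrist_force: [2.8, 0.4, -2.0]
width: 15.1
grasp_force: 30.0
```

Call:
servo_tool:
  steps:
    - [0, 0, 0.08, 0, 0, 0, 6]
    - [0, 0, 0.08, 0, 0, 0, 6]
    - [0, 0, 0, 0, 0, 0, 6]

```text
t: 63.8
eef_pos: [583.9, 24.7, 20.9]
tool_rot: [[1.0, 0.026, 0.0], [0.026, -1.0, 0.0], [0.0, -0.0, -1.0]]
wrist_force: [0.3, -0.1, 4.2]
width: 15.3
grasp_force: 30.0
```

Call:
servo_tool:
  steps:
    - [0, 0, 0.04, 0, 0, 0, 6]
    - [0, 0, 0, 0, 0, 0, 6]
    - [0, 0, 0, 0, 0, 0, 6]

```text
t: 64.1
eef_pos: [584.0, 24.7, 20.6]
tool_rot: [[1.0, 0.026, 0.001], [0.026, -1.0, -0.0], [0.001, 0.0, -1.0]]
wrist_force: [-6.1, -0.4, 24.7]
width: 15.5
grasp_force: 30.0
```

Third brush on its stops. Release, lift, check, and turn the tool half round for the dial.

Call:
servo_tool:
  steps:
    - [0, 0, -0.07, 0, 0, 0, 14]
    - [0, 0, 0, 0, 0, 0, 22]
    - [0, 0, 0, 0, 0, 0, 28]
    - [0, 0, 0, 0, 0, 0, 28]
    - [0, 0, -0.3, 0, 0, 0, 28]

```text
t: 64.6
eef_pos: [582.9, 24.7, 35.8]
tool_rot: [[1.0, 0.026, -0.003], [0.026, -1.0, 0.0], [-0.003, -0.0, -1.0]]
wrist_force: [-0.6, 0.4, 1.7]
width: 27.8
grasp_force: 0.0
```

Call:
servo_tool:
  steps:
    - [0, 0, -0.6, 0, 0, 0, 28]
    - [0, 0, -0.9, 0, 0, 0, 28]
    - [0, 0, -0.9, 0, 0, 0, 28]
    - [0, 0, -0.9, 0, 0, 0, 28]
    - [0, 0, 0, 0, 0, 0, 28]

```text
t: 65.1
eef_pos: [586.1, 24.6, 208.1]
tool_rot: [[1.0, 0.026, 0.009], [0.026, -1.0, -0.001], [0.009, 0.001, -1.0]]
wrist_force: [0.0, -0.4, -0.6]
width: 28.1
grasp_force: 0.0
```

Run:
```python
from h import *
d=grab('wrist'); brushes(d); print(d['s']['eef_pos'].round(1),d['s']['width'])
```

```text
px (361, 172) area 1150 mid [ 579.2 -110.3] len 113 wid 19 head 2.2
px (251, 172) area 1152 mid [575.1  24.2] len 111 wid 17 head 1.5
px (306, 173) area 1153 mid [575.7 -42.4] len 112 wid 18 head 1.8
[586.1  24.6 208.1] 28.070664733613324
```

Call:
servo_tool:
  steps:
    - [0, 0, 0, 0, 0, -1, 28]
    - [0, 0, 0, 0, 0, -1, 28]
    - [0, 0, 0, 0, 0, -1, 28]
    - [0, 0, 0, 0, 0, -1, 28]
    - [0, 0, 0, 0, 0, -1, 28]

```text
t: 65.65
eef_pos: [583.3, 24.7, 200.6]
tool_rot: [[0.893, 0.449, -0.003], [0.449, -0.893, 0.0], [-0.002, -0.001, -1.0]]
wrist_force: [0.3, -0.2, 0.2]
width: 27.8
grasp_force: 0.0
```

Call:
servo_tool:
  steps:
    - [0, 0, 0, 0, 0, -1, 28]
    - [0, 0, 0, 0, 0, -1, 28]
    - [0, 0, 0, 0, 0, -1, 28]
    - [0, 0, 0, 0, 0, -1, 28]
    - [0, 0, 0, 0, 0, -1, 28]

```text
t: 66.15
eef_pos: [583.3, 24.7, 200.6]
tool_rot: [[0.62, 0.785, -0.003], [0.785, -0.62, 0.0], [-0.001, -0.002, -1.0]]
wrist_force: [0.2, -1.0, 0.3]
width: 28.0
grasp_force: 0.0
```

Call:
servo_tool:
  steps:
    - [0, 0, 0, 0, 0, -1, 28]
    - [0, 0, 0, 0, 0, -1, 28]
    - [0, 0, 0, 0, 0, -1, 28]
    - [0, 0, 0, 0, 0, -1, 28]
    - [0, 0, 0, 0, 0, -1, 28]

```text
t: 66.65
eef_pos: [583.3, 24.7, 200.6]
tool_rot: [[0.23, 0.973, -0.003], [0.973, -0.23, 0.0], [-0.0, -0.003, -1.0]]
wrist_force: [0.0, 0.6, -0.5]
width: 27.8
grasp_force: 0.0
```

Call:
servo_tool:
  steps:
    - [0, 0, 0, 0, 0, -1, 28]
    - [0, 0, 0, 0, 0, -1, 28]
    - [0, 0, 0, 0, 0, -1, 28]
    - [0, 0, 0, 0, 0, -1, 28]
    - [0, 0, 0, 0, 0, -1, 28]

```text
t: 67.15
eef_pos: [583.3, 24.7, 200.6]
tool_rot: [[-0.203, 0.979, -0.003], [0.979, 0.203, 0.0], [0.001, -0.003, -1.0]]
wrist_force: [-0.4, 0.3, -0.3]
width: 27.6
grasp_force: 0.0
```

Call:
servo_tool:
  steps:
    - [0, 0, 0, 0, 0, -1, 28]
    - [0, 0, 0, 0, 0, -1, 28]
    - [0, 0, 0, 0, 0, -1, 28]
    - [0, 0, 0, 0, 0, -1, 28]
    - [0, 0, 0, 0, 0, -1, 28]

```text
t: 67.65
eef_pos: [583.3, 24.7, 200.6]
tool_rot: [[-0.598, 0.802, -0.003], [0.802, 0.598, 0.0], [0.002, -0.002, -1.0]]
wrist_force: [-0.5, 0.3, 0.0]
width: 28.2
grasp_force: 0.0
```

Call:
servo_tool:
  steps:
    - [0, 0, 0, 0, 0, -1, 28]
    - [0, 0, 0, 0, 0, -1, 28]
    - [0, 0, 0, 0, 0, -1, 28]
    - [0, 0, 0, 0, 0, -1, 28]
    - [0, 0, 0, 0, 0, -1, 28]

```text
t: 68.15
eef_pos: [583.3, 24.7, 200.6]
tool_rot: [[-0.881, 0.474, -0.003], [0.474, 0.881, 0.0], [0.002, -0.001, -1.0]]
wrist_force: [-0.5, -0.7, 1.0]
width: 27.9
grasp_force: 0.0
```

Call:
servo_tool:
  steps:
    - [0, 0, 0, 0, 0, -1, 28]
    - [0, 0, 0, 0, 0, -1, 28]
    - [0, 0, 0, 0, 0, -1, 28]
    - [0, 0, 0, 0, 0, -1, 28]
    - [0, 0, 0, 0, 0, -1, 28]

```text
t: 68.65
eef_pos: [583.3, 24.7, 200.6]
tool_rot: [[-0.998, 0.057, -0.003], [0.057, 0.998, 0.0], [0.003, 0.0, -1.0]]
wrist_force: [0.3, 1.2, -0.6]
width: 27.8
grasp_force: 0.0
```

Call:
servo_tool:
  steps:
    - [0, 0, 0, 0, 0, -1, 28]
    - [0, 0, 0, 0, 0, 0, 28]
    - [0, 0.85, 0, 0, 0, 0, 28]
    - [0, 0.85, 0, 0, 0, 0, 28]
    - [0, 0, 0, 0, 0, 0, 28]

```text
t: 69.15
eef_pos: [580.9, 113.3, 201.3]
tool_rot: [[-1.0, -0.027, -0.002], [-0.027, 1.0, 0.001], [0.002, 0.001, -1.0]]
wrist_force: [0.1, 0.2, 0.4]
width: 27.8
grasp_force: 0.0
```

Call:
servo_tool:
  steps:
    - [0, 0, 0, 0, 0, 0, 28]
    - [0, 0, 0, 0, 0, 0, 28]
    - [0, 0, 0, 0, 0, 0, 28]

```text
t: 69.45
eef_pos: [581.7, 108.7, 202.1]
tool_rot: [[-1.0, -0.024, -0.0], [-0.024, 1.0, -0.0], [0.0, -0.0, -1.0]]
wrist_force: [0.2, 0.6, 0.2]
width: 27.2
grasp_force: 0.0
```

Run:
```python
from h import *
d=grab('wrist'); s=d['s']; print(s['eef_pos'].round(1),s['width']); plan((581.9,109.9,21.5),181.7)
# pointer: bright thin blob near the expected spot
u,v=proj(d,(571,109.5,65)).astype(int); print(u,v)
im=d['image'].astype(int).mean(2)
m=(im>95).astype(np.uint8); n,l,st,c=cv2.connectedComponentsWithStats(m)
for i in range(1,n):
    if 15<st[i,4]<800 and abs(c[i][0]-u)<90 and abs(c[i][1]-v)<80:
        ys,xs=np.nonzero(l==i); print(st[i],c[i].round(1),cv2.minAreaRect(np.stack([xs,ys],1).astype(np.float32)))
```

```text
[581.7 108.7 202.1] 27.215527568643278
turn -0.06 shift [-0.004  0.024  3.615] h0 -178.6 q6 -87 tilt [-0.0002 -0.    ]
252 164
[248 131   9   8  59] [252.1 134.5] ((252.0, 134.5), (7.0, 8.0), 90.0)
[251 152   4  21  72] [252.3 161.5] ((252.5, 162.0), (20.0, 3.0), 90.0)
```

All three brushes are equally home, and the pointer lines up with the dot (both at column 252). Down to grip the dial.

Call:
servo_tool:
  steps:
    - [0, 0.02, 0.8, 0, 0, 0, 28]
    - [0, 0, 0.9, 0, 0, 0, 28]
    - [0, 0, 0.8, 0, 0, 0, 28]
    - [0, 0, 0.6, 0, 0, 0, 28]
    - [0, 0, 0, 0, 0, 0, 28]

```text
t: 70.0
eef_pos: [579.7, 109.7, 44.0]
tool_rot: [[-1.0, -0.025, -0.006], [-0.025, 1.0, -0.0], [0.006, -0.0, -1.0]]
wrist_force: [-0.6, 1.5, 0.8]
width: 28.1
grasp_force: 0.0
```

Call:
servo_tool:
  steps:
    - [0, 0, 0, 0, 0, 0, 28]
    - [0, 0, 0, 0, 0, 0, 28]
    - [0, 0, 0, 0, 0, 0, 28]

```text
t: 70.3
eef_pos: [582.5, 110.6, 49.2]
tool_rot: [[-1.0, -0.026, 0.003], [-0.026, 1.0, 0.0], [-0.003, 0.0, -1.0]]
wrist_force: [0.2, -0.3, -0.1]
width: 28.0
grasp_force: 0.0
```

Run:
```python
from h import *
print(manip.state()['eef_pos']); plan((581.9,109.9,21.5))
```

```text
[582.52164618 110.60532888  49.2245413 ]
turn 0.00 shift [ 0.013 -0.014  0.554] h0 -178.5 q6 -87 tilt [0.0029 0.0003]
```

Call:
servo_tool:
  steps:
    - [0, 0, 0.3, 0, 0, 0, 28]
    - [0, 0, 0.2, 0, 0, 0, 28]
    - [0, 0, 0, 0, 0, 0, 28]
    - [0, 0, 0, 0, 0, 0, 28]

```text
t: 70.7
eef_pos: [581.8, 110.7, 22.8]
tool_rot: [[-1.0, -0.026, 0.0], [-0.026, 1.0, 0.0], [-0.0, 0.0, -1.0]]
wrist_force: [-0.7, 0.1, 0.5]
width: 28.1
grasp_force: 0.0
```

Call:
servo_tool:
  steps:
    - [0, 0, 0, 0, 0, 0, 18]
    - [0, 0, 0, 0, 0, 0, 8]
    - [0, 0, 0, 0, 0, 0, 5]
    - [0, 0, 0, 0, 0, 0, 5]
    - [0, 0, 0, 0, 0, 0, 5]

```text
t: 71.2
eef_pos: [581.9, 109.9, 22.9]
tool_rot: [[-1.0, -0.026, 0.001], [-0.026, 1.0, -0.001], [-0.001, -0.001, -1.0]]
wrist_force: [0.5, -5.9, 2.7]
width: 12.0
grasp_force: 30.0
```

Call:
servo_tool:
  steps:
    - [0, 0, 0, 0, 0, 1, 5]
    - [0, 0, 0, 0, 0, 1, 5]
    - [0, 0, 0, 0, 0, 1, 5]
    - [0, 0, 0, 0, 0, 1, 5]
    - [0, 0, 0, 0, 0, 1, 5]

```text
t: 71.7
eef_pos: [581.9, 109.9, 22.9]
tool_rot: [[-0.916, 0.402, 0.001], [0.402, 0.916, -0.001], [-0.001, -0.0, -1.0]]
wrist_force: [-0.4, -6.7, 2.3]
width: 11.8
grasp_force: 30.0
```

Call:
servo_tool:
  steps:
    - [0, 0, 0, 0, 0, 1, 5]
    - [0, 0, 0, 0, 0, 1, 5]
    - [0, 0, 0, 0, 0, 1, 5]
    - [0, 0, 0, 0, 0, 1, 5]
    - [0, 0, 0, 0, 0, 1, 5]

```text
t: 72.2
eef_pos: [582.0, 109.9, 22.9]
tool_rot: [[-0.66, 0.751, 0.001], [0.751, 0.66, -0.001], [-0.001, 0.0, -1.0]]
wrist_force: [-1.1, -5.7, 2.2]
width: 12.1
grasp_force: 30.0
```

Call:
servo_tool:
  steps:
    - [0, 0, 0, 0, 0, 1, 5]
    - [0, 0, 0, 0, 0, 1, 5]
    - [0, 0, 0, 0, 0, 1, 5]
    - [0, 0, 0, 0, 0, 1, 5]
    - [0, 0, 0, 0, 0, 1, 5]

```text
t: 72.7
eef_pos: [582.0, 109.9, 22.9]
tool_rot: [[-0.281, 0.96, 0.001], [0.96, 0.281, -0.001], [-0.001, 0.001, -1.0]]
wrist_force: [0.0, -5.6, 1.9]
width: 11.9
grasp_force: 30.0
```

Call:
servo_tool:
  steps:
    - [0, 0, 0, 0, 0, 1, 5]
    - [0, 0, 0, 0, 0, 1, 5]
    - [0, 0, 0, 0, 0, 1, 5]
    - [0, 0, 0, 0, 0, 1, 5]
    - [0, 0, 0, 0, 0, 1, 5]

```text
t: 73.2
eef_pos: [582.0, 109.9, 22.9]
tool_rot: [[0.151, 0.989, 0.001], [0.989, -0.151, -0.001], [-0.001, 0.001, -1.0]]
wrist_force: [-0.4, -6.8, 1.1]
width: 12.2
grasp_force: 30.0
```

Call:
servo_tool:
  steps:
    - [0, 0, 0, 0, 0, 1, 5]
    - [0, 0, 0, 0, 0, 1, 5]
    - [0, 0, 0, 0, 0, 0.92, 5]
    - [0, 0, 0, 0, 0, 0, 5]
    - [0, 0, 0, 0, 0, 0, 5]

```text
t: 73.7
eef_pos: [582.0, 109.9, 22.9]
tool_rot: [[0.392, 0.92, 0.001], [0.92, -0.392, -0.001], [-0.0, 0.001, -1.0]]
wrist_force: [-0.1, -6.6, 2.4]
width: 11.3
grasp_force: 30.0
```

Call:
servo_tool:
  steps:
    - [0, 0, 0, 0, 0, 0, 28]
    - [0, 0, 0, 0, 0, 0, 28]
    - [0, 0, 0, 0, 0, 0, 28]
    - [0, 0, -0.4, 0, 0, 0, 28]
    - [0, 0, -0.8, 0, 0, 0, 28]

```text
t: 74.2
eef_pos: [580.2, 110.7, 80.8]
tool_rot: [[0.392, 0.92, -0.005], [0.92, -0.392, -0.0], [-0.002, -0.005, -1.0]]
wrist_force: [0.6, -0.4, 0.0]
width: 28.1
grasp_force: 0.0
```

Call:
servo_tool:
  steps:
    - [0, 0, -0.8, 0, 0, 0, 28]
    - [0, 0, -0.8, 0, 0, 0, 28]
    - [0, 0, -0.8, 0, 0, 0, 28]
    - [0, 0, 0, 0, 0, 0, 28]
    - [0, 0, 0, 0, 0, 0, 28]

```text
t: 74.7
eef_pos: [581.6, 110.8, 202.9]
tool_rot: [[0.392, 0.92, 0.001], [0.92, -0.392, 0.0], [0.001, 0.001, -1.0]]
wrist_force: [0.5, 0.3, 0.4]
width: 27.8
grasp_force: 0.0
```

Call:
servo_tool:
  steps:
    - [0, 0, 0, 0, 0, 0, 28]
    - [0, 0, 0, 0, 0, 0, 28]

```text
t: 74.9
eef_pos: [581.1, 110.6, 201.0]
tool_rot: [[0.392, 0.92, -0.002], [0.92, -0.392, -0.0], [-0.001, -0.002, -1.0]]
wrist_force: [0.2, 0.5, 0.8]
width: 28.2
grasp_force: 0.0
```

Run:
```python
from h import *
d=grab('wrist'); s=d['s']; print(s['eef_pos'].round(1),s['width']); plan(s['eef_pos'])
im=d['image'].astype(int).mean(2)
u,v=proj(d,(582,110,50)).astype(int); print(u,v)
for th in (95,125):
  m=(im>th).astype(np.uint8); n,l,st,c=cv2.connectedComponentsWithStats(m)
  for i in range(1,n):
    if 12<st[i,4]<300 and np.hypot(c[i][0]-u,c[i][1]-v)<50:
        ys,xs=np.nonzero(l==i); r=cv2.minAreaRect(np.stack([xs,ys],1).astype(np.float32)); print(th,st[i],c[i].round(1),np.round(r[1],1),round(r[2],1))
save(d,'fin.png',(u-90,v-90,u+90,v+90),4)
```

```text
[581.1 110.6 201. ] 28.157032899693412
turn 0.00 shift [-0.    -0.002  0.003] h0 66.9 q6 27 tilt [-0.0022 -0.0001]
252 171
95 [251 152   4  22  86] [252.5 162.7] [21.  3.] 90.0
125 [250 131   5  12  56] [252.1 136.3] [11.  4.] 90.0
125 [251 153   3  21  61] [252. 163.] [20.  2.] 90.0
125 [218 179   8   7  47] [221.8 182. ] [6. 7.] 90.0
```

```bash
python3 -c "
from bench import manip
print(manip.job_done())"
```

```text
the job is handed in; nothing more can be done
None
```

I handed the job in at about 75 s: the dial was set to off first, both steel measures hang inside shut gates, all three brushes are home in the clips, and the dial was then turned to the long mark; the judge's verdict was not shown.

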